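# Push the round glass under the spring clips of the viewing stage

### The arm

A 6-joint arm with a two-finger parallel gripper is mounted at the origin on a cart in front of the work surface, level with it; the furniture and walls round the work are solid. World frame = base frame: x ahead of the robot, y to its left, z up, the work surface at z = 0. Lengths are in m, angles in rad, forces in N, time in s.
With the tool pointing down it reaches from about 0.375 to 0.975 m from the base axis. Payload 3.8 kg.
Tool frame: the origin (TCP) lies at the very end of the fingers, on their centre line; the grasp point (between the pads) lies 19 mm behind it; z points along the fingers, y is the direction in which the jaws open and shut (so a half turn about z gives the same grasp; the last joint's range is limited). The gripper opens to 88 mm and grips with 3 to 60 N. Pads are 18 mm wide; open, the fingers measure 123 mm over their backs; the gripper's body (75 mm by 187 mm) begins 45 mm behind the grasp point.
Start: joints at [-0.037, 0.264, 1.604, -0, 1.274, -0.037], TCP at [0.675, -0, 0.239] pointing down, gripper open.
Joint ranges: [-2.63, 2.63], [-0.94, 2.18], [0.31, 2.57], [-1.31, 4.45], [0, 2.66], [-2.55, 2.55]. Speed limits (rad/s): [2.57, 2.57, 3.14, 3.14, 3.14, 3.14].

### API

Orientations are given as a 3x3 rotation matrix whose columns are the frame's x, y, z axes.
In Python, from rig import robot, read_camera, camera_info, ticket gives the robot as it stands.
- The arm moves only by the tool play_rows, never from a script. Its argument "deltas" is a list of rows, each an object of numbers: "x", "y", "z": the shift along the tool's x, y, z in units of 50 mm (1.0 is 50 mm); "twist": the turn about the tool's z in units of 6 degrees (1.0 is 6 degrees). A call has 1 to 10 rows; each row is the pose to reach, as a shift and turn from the pose measured when the call began, along the tool's axes at that moment; what a row does not reach only later rows make up. A row lasts 1/8 s, in which the tool goes at most 62.5 mm and 10.7 degrees, less where a joint would pass 70% of its speed; a pose out of reach is approached as far as the arm can. A call with a gripper value outside its range is refused whole. "hand" is the finger opening in mm, from 0 to 88.1, set as the call begins (left out, the last holds). The fingers move at their own pace and stop on an object; "newtons" is the grip in N (left out, the last holds). Time passes only in rows, so rows that repeat a pose let the fingers close. It gives the time, the measured TCP pose, the force and the opening at its end, in the units of the state.
- robot.observe(): the state, without advancing time (a new reading comes with each control period).
- read_camera(name): name is "scene" or "side" or "wrist"; returns (picture, depth): 420x560x3 uint8, red, green, blue; 420x560 float32, m along the optical axis (not along the pixel's ray), 0 where there is no reading.
- camera_info(name): a dict with "fx", "fy", "cx", "cy" (pixels), "rvec" (rotation vector, rad) and "tvec" (3), from world to camera coordinates, as OpenCV has them. Camera axes: x right, y down, z forward; pixel columns grow to the right and rows downward; lengths in m; the calibration is good to about 2 mm. A picture is of the moment at which its call begins: read the wrist's pose just before it. camera_info takes no time and is no camera call; for the wrist camera it gives the pose at the moment of the call.
- ticket.close_job(): hands the job in, once; it reports no verdict.
The state is a dict: "time": time; "qpos": joint angles; "qvel": joint speeds; "tau": joint torques, N m; "eef_pos": TCP position; "orientation": TCP orientation; "wrist_force": force on the tool from outside, world axes, zero at the start; "wrist_torque": the same for the moment, N m; "opening": finger opening in m.
Only numpy, scipy, OpenCV 4.12 (cv2) and the standard library are available. Lean on these libraries where they do the work, as an engineer would, in place of code of your own. Each camera call takes 0.05 s, during which the arm holds its last target.

### The job

Fit the round metal-rimmed glass into the low backlit viewing stage: fetch it from the desk, lay it flat on the stage's open front with its bevelled side up, and push it gently along the bed under the two spring clips, until the clips have ridden over it and snapped down behind its rim and it rests against both stop pins, wherever their carriage happens to be set. It is glass, so do not ram it against the pins, and leave the tape roll and the dropper bottle where they are.

Things in the scene. Friction and masses are not known exactly. Their poses are not given: they have to be found in the camera images.
- glass_disc: Round flat glass in a light metal rim, 66 mm diameter, 10 mm thick, 0.06 to 0.12 kg, lying flat. The rim is an upright wall for the lower 6 mm, then a 45 degree bevel narrows it to 58 mm diameter at the top. Origin: centre of its underside; z up. Round, so its turn about z does not matter. It can be grasped across the diameter by the upright part of the rim.
- stage: Fixed dark metal stage, 224 mm long (its x -123 to +101 mm), 116 mm wide, flat slippery bed 18 mm above the desk. x = loading direction (open front at -x), y left, z up; origin on the desk under the lit window. Two cheeks 9 mm high: inner faces at y = +-36 mm, x -38 to +26 mm, then flaring outward to the front as far as x = -60 mm. Pushed home, the glass lies at y = 0.
- window_centre (a point): Centre of the white lit window, on the bed. Bridge, clips and the two stop pins (6 mm thick, 7 mm high, at y = +-20.1 mm) form one carriage, locked anywhere up to 15 mm nearer or farther along x than its middle. At the middle, the home glass would be centred here. The setting is not reported: see or feel it. The pins are a firm stop; 10 N is ample, over 20 N is ramming.
- loading_spot (a point): Point on the stage's bed at stage x = -88 mm, axes as the stage's; the glass centred here is wholly on the open front, clear of cheeks and clip toes at every setting. From here it travels 73 to 103 mm to the pins.
- clip_left (a joint): Lift of the left clip (rad): 0 down, about 0.055 while its bead rides on the glass, 0 to 0.015 when dropped onto the bevel behind it. Steel leaf 8 mm wide along x at y = +24 mm; with the glass home its bead (4 mm radius, 5.7 mm above the bed) is 24 mm and its toe (25 mm up) 43 mm to -x of the glass's centre. Passing both clips takes 5 to 9 N at first, then 2 to 3 N; they snap over the last 8 mm.
- clip_right (a joint): Lift of the right clip (rad) at y = -24 mm; same values and behaviour as the left. Between the two clips is a gap 40 mm wide, open above the bed, where closed fingers can follow the glass and push its rim.
- tape_roll: Small dark roll of tape lying flat on the desk near the glass, 59 mm diameter, 19 mm high, loose; leave alone. Origin: centre of its underside.
- oil_dropper: Brown dropper bottle with a pointed red tip, 30 mm diameter, 104 mm high, loose, standing behind the stage; leave alone. Origin: centre of its underside.
There are look-alikes about, which are no part of the job. Leave any turquoise look-alike of the glass_disc alone.

How it is judged:
By the outcome, as a careful person would: the job done as asked, in the order asked, and still so for the second after the job is handed in, with the robot touching nothing.
It also fails if it takes over 61 s, if anything falls off the work surface, if the arm or the gripper's body presses on something with over 40 N, if the wrist force passes 120 N, or if a joint passes its speed limit or range.

## Working session

There is one attempt and no reset: what is moved stays moved. The work goes in short steps, Python scripts to look and compute and a tool call to move; the robot and the scene stay as the last step left them, time stands still between calls to the robot, and variables do not carry over. Pictures are saved under pics/ and viewed, and the job is handed in when it is done.

Besides the shell and the picture viewer there is one more tool, called by a JSON object that holds its "fn" and its "kwargs", one argument or row to a line. play_rows: Moves the arm, as the interface text tells. Its arguments: {"type":"object","properties":{"deltas":{"type":"array","items":{"type":"object","properties":{"x":{"type":"number"},"y":{"type":"number"},"z":{"type":"number"},"twist":{"type":"number"}}}},"hand":{"type":"number"},"newtons":{"type":"number"}},"required":["deltas"]}

```bash
ls; mkdir -p pics
cat > h.py <<'E'
import numpy as np, cv2
from rig import robot, read_camera, camera_info, ticket
def snap(name,fn):
    ci=camera_info(name); im,d=read_camera(name)
    cv2.imwrite(f'pics/{fn}.png',im[:,:,::-1]); np.savez(f'pics/{fn}.npz',im=im,d=d,R=cv2.Rodrigues(np.array(ci['rvec'],float))[0],t=np.array(ci['tvec'],float).ravel(),k=[ci['fx'],ci['fy'],ci['cx'],ci['cy']])
def w(fn,u,v,z=None):
    a=np.load(f'pics/{fn}.npz'); fx,fy,cx,cy=a['k']; r=np.array([(u-cx)/fx,(v-cy)/fy,1.]); R,t=a['R'],a['t']
    c=-R.T@t; dd=R.T@r
    if z is None: return c+dd*a['d'][int(v),int(u)]
    return c+dd*(z-c[2])/dd[2]
def crop(fn,x0,y0,x1,y1,s):
    im=cv2.imread(f'pics/{fn}.png')[y0:y1,x0:x1]; cv2.imwrite(f'pics/{fn}_c{x0}_{y0}.png',cv2.resize(im,None,fx=s,fy=s,interpolation=cv2.INTER_CUBIC))
E
python3 - <<'E'
from h import *
for n in('scene','side','wrist'): snap(n,n+'0')
o=robot.observe(); print(o)
E
```

```text
pics
{'time': 0.15, 'qpos': array([-3.68628018e-02,  2.64580853e-01,  1.60507125e+00,  4.75652530e-05,
        1.27367267e+00, -3.68955779e-02]), 'qvel': array([-2.10855474e-06, -1.02927044e-03, -3.89327895e-03, -1.31690079e-03,
        2.02020412e-05,  3.79498357e-04]), 'tau': array([-3.11732474e-04, -5.02845919e+01, -3.57470334e+01,  7.29960459e-02,
        2.49771774e-02, -9.00718305e-05]), 'eef_pos': array([6.74451819e-01, 5.89627019e-05, 2.37667585e-01]), 'orientation': array([[-1.87164804e-05,  9.99998505e-01, -1.72926104e-03],
       [ 9.99999994e-01,  1.89054931e-05,  1.09286280e-04],
       [ 1.09318809e-04, -1.72925898e-03, -9.99998499e-01]]), 'wrist_force': array([ 0.68840072,  0.19502087, -0.29847842]), 'wrist_torque': array([0.01637892, 0.0072524 , 0.01233797]), 'opening': 0.0883947348435921}
```

View pics/scene0.png

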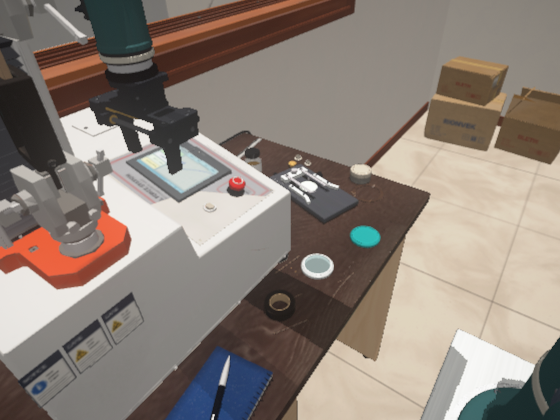

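View pics/side0.png

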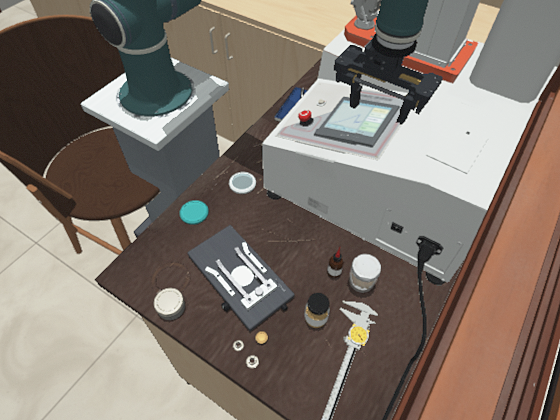

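View pics/wrist0.png

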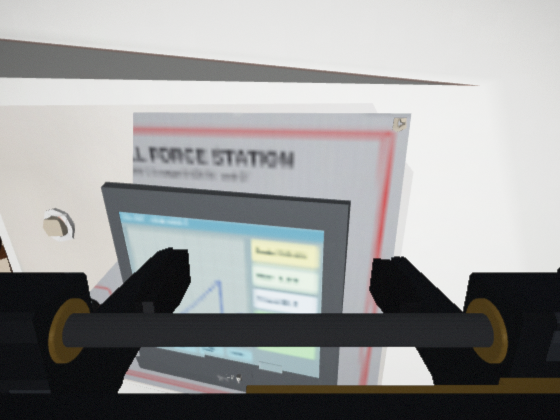

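The scene view has the white-rimmed clear glass at about (318,265), its turquoise look-alike at (366,236), the tape at (279,305) and the stage around (310,190). In the side view the glass is at (243,182) and the stage around (242,277). I'll measure these next.

Run:
```python
from h import *
np.set_printoptions(precision=4,suppress=True)
for f,u,v in [('scene0',318,265),('scene0',366,236),('scene0',279,305),('scene0',310,187),('side0',243,182),('side0',194,212),('side0',242,277),('side0',336,265),('side0',230,225),('side0',190,262),('side0',293,290),('side0',245,325),('side0',350,240),('side0',270,150)]: print(f,u,v,w(f,u,v))
crop('side0',170,160,310,340,4); crop('scene0',240,150,400,320,4)
print(camera_info('scene'),camera_info('side'))
```

```text
scene0 318 265 [ 0.421  -0.1409  0.0124]
scene0 366 236 [ 0.3791 -0.2743  0.0126]
scene0 279 305 [ 0.4328 -0.022   0.0022]
scene0 310 187 [ 0.5743 -0.3534  0.0228]
side0 243 182 [ 0.4315 -0.1455  0.0115]
side0 194 212 [ 0.3896 -0.2816  0.0097]
side0 242 277 [ 0.5878 -0.3607  0.0216]
side0 336 265 [ 0.7417 -0.2455  0.0523]
side0 230 225 [ 0.4853 -0.2679  0.0164]
side0 190 262 [ 0.4652 -0.3862  0.0021]
side0 293 290 [ 0.6868 -0.3189  0.0021]
side0 245 325 [ 0.6511 -0.4378  0.0122]
side0 350 240 [ 0.7275 -0.1415 -0.0018]
side0 270 150 [ 0.51   -0.1396  0.1615]
{'fx': 383.51513111498235, 'fy': 383.51513111498235, 'cx': 284.17136337818835, 'cy': 204.98349934872456, 'rvec': array([ 0.7717, -2.4685,  1.2108]), 'tvec': array([0.3311, 0.3448, 0.4961])} {'fx': 424.85572438415994, 'fy': 424.85572438415994, 'cx': 279.1197636270038, 'cy': 209.175970992137, 'rvec': array([ 2.4099,  0.7248, -0.2343]), 'tvec': array([-0.3691, -0.3485,  1.2678])}
```

View pics/side0_c170_160.png

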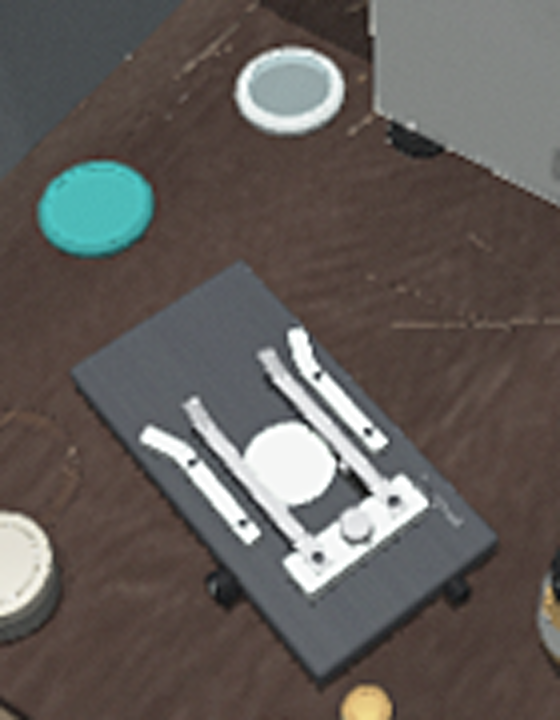

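View pics/scene0_c240_150.png

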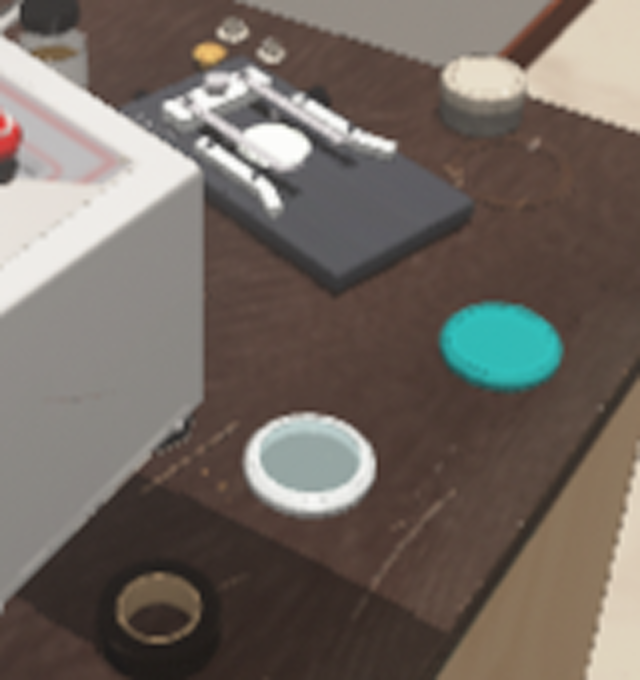

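```bash
cat > stage.py <<'E'
from h import *
np.set_printoptions(precision=4,suppress=True)
def s(x,y,z): return w('side0',170+(x-1.5)/4,160+(y-1.5)/4,z)
def c(x,y,z): return w('scene0',240+(x-1.5)/4,150+(y-1.5)/4,z)
FL,FR,RL,RR=[s(*p,0.018) for p in [(241,262),(73,372),(497,539),(320,673)]]
print(FL,FR,RL,RR); 
ax=((RL-FL)+(RR-FR)); ax/=np.linalg.norm(ax); print('side len',np.linalg.norm(RL-FL),np.linalg.norm(RR-FR),np.linalg.norm(FL-FR),np.linalg.norm(RL-RR),ax,np.degrees(np.arctan2(ax[1],ax[0])))
print('origin from corners',(FL+FR+RL+RR)/4+ax*0.011)
print('window side',s(290,463,.018),'scene',c(275,148,.018))
print('front corners scene',c(338,282,.018),c(473,205,.018))
print('glass side top',s(290,89,.010),'scene',c(310,461,.010))
E
python3 stage.py
```

```text
[ 0.4861 -0.2691  0.018 ] [ 0.4544 -0.3765  0.018 ] [ 0.6972 -0.333   0.018 ] [ 0.6635 -0.4391  0.018 ]
side len 0.22056773837656363 0.21826617510611956 0.11199850273336884 0.11138893130676578 [ 0.9576 -0.2882  0.    ] -16.74757188741677
origin from corners [ 0.5858 -0.3576  0.018 ]
window side [ 0.5845 -0.3561  0.018 ] scene [ 0.5822 -0.3584  0.018 ]
front corners scene [ 0.4799 -0.2645  0.018 ] [ 0.4492 -0.3737  0.018 ]
glass side top [ 0.4286 -0.1454  0.01  ] scene [ 0.4238 -0.1422  0.01  ]
```

Run:
```python
from h import *
for f in('side0','scene0'):
    a=np.load(f'pics/{f}.npz');fx,fy,cx,cy=a['k'];v,u=np.mgrid[:420,:560];d=a['d']
    P=np.stack([(u-cx)/fx*d,(v-cy)/fy*d,d],-1)-a['t'];P=P@a['R'];P=P[d>0]
    print(f)
    for lo,hi in((.02,.05),(.05,.08),(.08,.12),(.12,.15),(.15,.2)):
        m=(P[:,2]>lo)&(P[:,2]<hi)&(P[:,0]>.3)&(P[:,0]<.8)&(P[:,1]<.1)&(P[:,1]>-.5)
        H,_,_=np.histogram2d(P[m][:,0],P[m][:,1],bins=[np.arange(.3,.82,.04),np.arange(-.5,.12,.04)])
        print(lo);print(H.astype(int))
print(camera_info('wrist'))
```

```text
side0
0.02
[[  0   0   0   0   0   0   0   0   0   0   0   0   0   0   0]
 [  0   0   0   0   0   0   0   0   0   0   0   0   0   0   0]
 [  0   0   0   0   0   0   0   0   0   0   0   0   0   0   0]
 [  0   0   0   5   0   0   0   0   0   0   0   0   0   0   0]
 [207   3   8  32  43   9   0   0   1  26   0   0   0   0   0]
 [291   2  67  62  35  25   0   0  23  79   0   0   0   0   0]
 [  0   0 127 110 155  21   0   0  16  88   0   0   0   0   0]
 [  0  13 153  89 163   0   0   0  26  80   0   0   0   0   0]
 [  0  25 260 275  43   0   0   0  30  78   0   0   0   0   0]
 [  0   7  23  36   9   0   0   0  26  91   0   0   0   0   0]
 [  0   0   0  20   0   0  54   0  25  95   0   0   0   0   0]
 [  0   0   0 223  15   0  93   0  32  93   0   0   0   0   0]]
0.05
[[  0   0   0   0   0   0   0   0   0   0   0   0   0   0   0]
 [  0   0   0   0   0   0   0   0   0   0   0   0   0   0   0]
 [  0   0   0   0   0   0   0   0   0   0   0   0   0   0   0]
 [  0   0   0   0   0   0   0   0   0   0   0   0   0   0   0]
 [  0   0   0   0   0   0   0   0   4  24   0   0   0   0   0]
 [  0   0   
[... 6059 characters left out ...]
 0   1 238 302 377 462 570 638]
 [  0   0   0   0   0   0   0   0   2 275 361 412 376 232  97]
 [  0   0   0   0   0   0   0   0   0 226  57  27   1   0   0]
 [  0   0   0   0   0   0   0   0   0  12   0   0   0   0   0]
 [  0   0   0   0   0   0   0   0   0   0   0   0   0   0   0]
 [  0   0   0   0   0   0   0   0   0   0   0   0   0   0   0]
 [  0   0   0   0   0   0   0   0   0   0   0   0   0   0   0]
 [  0   0   0   0   0   0   0   0   0   0   0   0   0   0   0]]
{'fx': 324.13024399683917, 'fy': 324.13024399683917, 'cx': 277.55152185329854, 'cy': 206.649647708147, 'rvec': array([-2.84636488e+00, -5.03265009e-04,  1.13936718e-03]), 'tvec': array([-0.67467678, -0.04053785,  0.38964302])}
```

Findings:
- The machine is a box with x ≳ 0.475 and y ≳ -0.145, about 0.17 high, so I'll grasp the glass with the jaws roughly along world y.
- I'm moving above the glass for a closer look with the wrist camera.

{"fn": "play_rows", "kwargs": {
  "deltas": [
    {"x": -0.31,"y": -0.55,"twist": 1.5},
    {"x": -0.62,"y": -1.1,"twist": 3},
    {"x": -0.93,"y": -1.65,"twist": 4.6},
    {"x": -1.24,"y": -2.2,"twist": 6.2},
    {"x": -1.55,"y": -2.75,"twist": 7.8},
    {"x": -1.86,"y": -3.3,"twist": 9.4},
    {"x": -2.2,"y": -3.85,"twist": 11},
    {"x": -2.5,"y": -4.4,"twist": 12.5},
    {"x": -2.8,"y": -4.95,"twist": 14},
    {"x": -2.8,"y": -4.95,"twist": 14}
  ],
  "hand": 88
}}

```text
schema error: expected keys x, y, z, twist
```

Run:
```python
from h import *
snap('wrist','w1'); o=robot.observe(); print(o['time'],o['eef_pos'],o['orientation'].round(4),o['qpos'])
```

```text
0.2 [6.74549076e-01 4.17294077e-05 2.37854056e-01] [[-0.0e+00  1.0e+00 -1.4e-03]
 [ 1.0e+00  0.0e+00  1.0e-04]
 [ 1.0e-04 -1.4e-03 -1.0e+00]] [-3.68731355e-02  2.64469338e-01  1.60486522e+00  2.70607070e-05
  1.27369825e+00 -3.68921299e-02]
```

View pics/w1.png

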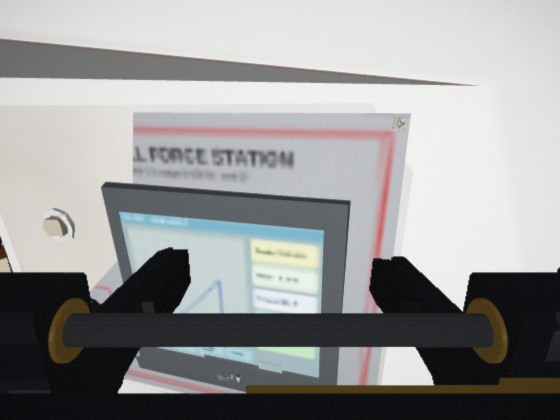

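{"fn": "play_rows", "kwargs": {
  "deltas": [
    {"x": -0.28,"y": -0.5,"z": 0,"twist": -1.6},
    {"x": -0.56,"y": -1.0,"z": 0,"twist": -3.2},
    {"x": -0.84,"y": -1.5,"z": 0,"twist": -4.8},
    {"x": -1.12,"y": -2.0,"z": 0,"twist": -6.4},
    {"x": -1.4,"y": -2.5,"z": 0,"twist": -8.0},
    {"x": -1.68,"y": -3.0,"z": 0,"twist": -9.6},
    {"x": -1.96,"y": -3.5,"z": 0,"twist": -11.2},
    {"x": -2.24,"y": -4.0,"z": 0,"twist": -12.8},
    {"x": -2.52,"y": -4.5,"z": 0,"twist": -14.4},
    {"x": -2.8,"y": -4.95,"z": 0,"twist": -16}
  ],
  "hand": 88
}}

```text
time: 1.45
eef_pos: [0.426, -0.1403, 0.2381]
orientation: [[-0.994, -0.11, -0.002], [-0.11, 0.994, 0.0], [0.002, 0.0, -1.0]]
wrist_force: [0.6, -1.0, 0.5]
opening: 0.0876
```

Run:
```python
from h import *
snap('wrist','w2'); o=robot.observe(); print(o['time'],o['eef_pos'],o['orientation'].round(4),o['qpos'])
```

```text
1.5 [ 0.4237598  -0.1413178   0.23787372] [[-9.933e-01 -1.155e-01 -4.000e-03]
 [-1.155e-01  9.933e-01 -1.100e-03]
 [ 4.100e-03 -6.000e-04 -1.000e+00]] [-0.37576734 -0.17757857  2.06496377 -0.0026055   1.25752432 -2.06148831]
```

View pics/w2.png

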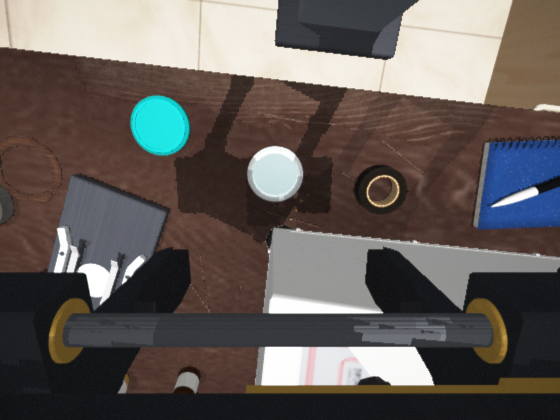

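Run:
```python
from h import *
np.set_printoptions(precision=4,suppress=True)
snap('wrist','w3'); o=robot.observe(); print(o['eef_pos'],o['orientation'])
crop('w3',230,130,330,250,6); crop('w3',40,160,200,300,5)
```

```text
[ 0.4253 -0.1407  0.238 ] [[-0.9946 -0.1039 -0.0022]
 [-0.1039  0.9946 -0.0003]
 [ 0.0022 -0.     -1.    ]]
```

View pics/w3_c230_130.png

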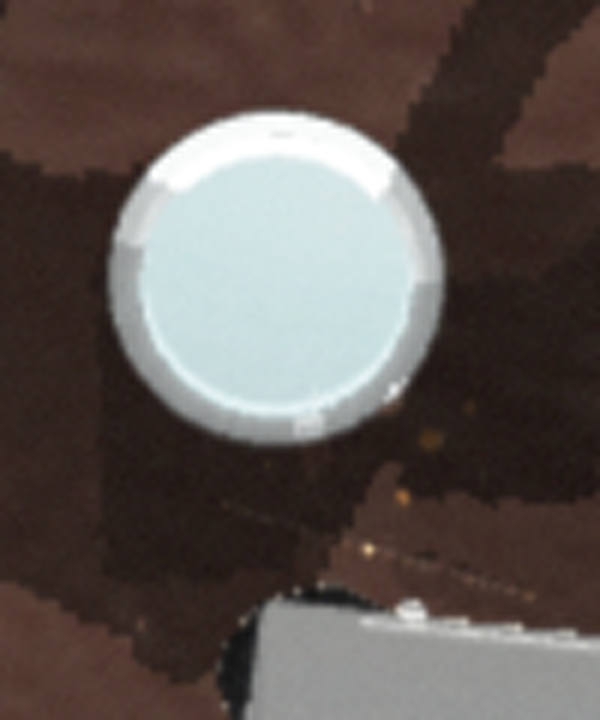

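View pics/w3_c40_160.png

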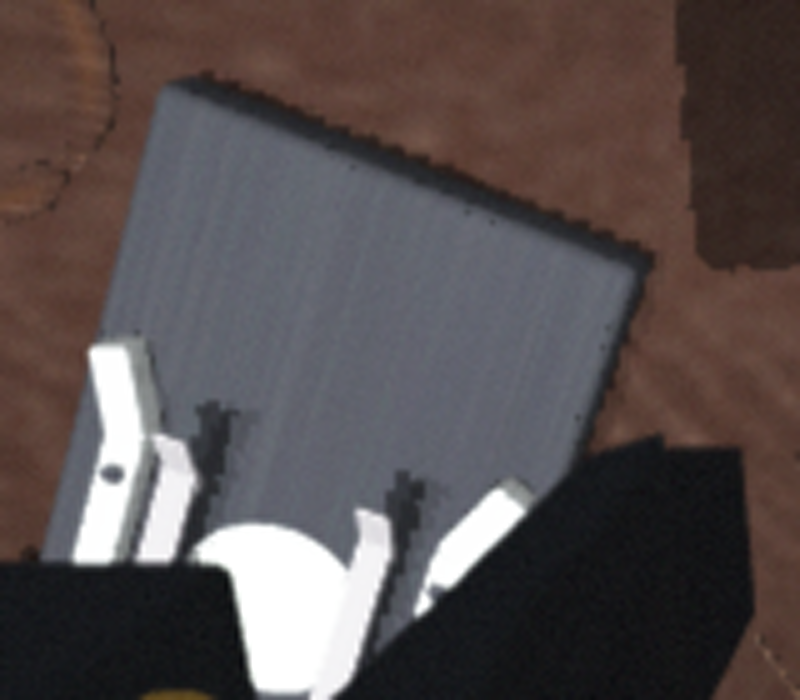

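Run:
```python
from h import *
np.set_printoptions(precision=4,suppress=True)
f=lambda x,y,z: w('w3',230+(x-2.5)/6,130+(y-2.5)/6,z)
g=lambda x,y,z: w('w3',40+(x-2)/5,160+(y-2)/5,z)
print('glass',f(277,277,.006),f(109,277,.006),f(445,277,.006),f(277,110,.006),f(277,445,.006), w('w3',276,176),'top c',f(275,285,.01))
print('mach',f(260,600,0.0),f(260,600,0.01),w('w3',285,240), w('w3',290,290))
FL=g(640,268,.018);FR=g(167,84,.018);print('stage',FL,FR,np.linalg.norm(FL-FR),np.degrees(np.arctan2(-(FL-FR)[0],(FL-FR)[1])))
print('win', w('w3',40+270/5.,160+600/5.))
```

```text
glass [ 0.4253 -0.144   0.006 ] [ 0.4291 -0.177   0.006 ] [ 0.4214 -0.111   0.006 ] [ 0.3928 -0.1477  0.006 ] [ 0.4596 -0.1401  0.006 ] [ 0.4249 -0.1437  0.009 ] top c [ 0.4261 -0.1443  0.01  ]
mach [ 0.4956 -0.1396  0.    ] [ 0.4918 -0.1399  0.01  ] [ 0.4868 -0.1264  0.0515] [ 0.486  -0.1247  0.156 ]
stage [ 0.4826 -0.2667  0.018 ] [ 0.4506 -0.3755  0.018 ] 0.1134460407823218 -16.3997707274284
win [ 0.5818 -0.3569  0.0196]
```

{"fn": "play_rows", "kwargs": {
  "deltas": [
    {"x": 0,"y": -0.07,"z": 0.6,"twist": 0},
    {"x": 0,"y": -0.07,"z": 1.3,"twist": 0},
    {"x": 0,"y": -0.07,"z": 2.1,"twist": 0},
    {"x": 0,"y": -0.07,"z": 2.9,"twist": 0},
    {"x": 0,"y": -0.07,"z": 3.6,"twist": 0},
    {"x": 0,"y": -0.07,"z": 4.2,"twist": 0},
    {"x": 0,"y": -0.07,"z": 4.5,"twist": 0},
    {"x": 0,"y": -0.07,"z": 4.6,"twist": 0},
    {"x": 0,"y": -0.07,"z": 4.6,"twist": 0}
  ],
  "hand": 88
}}

```text
time: 2.68
eef_pos: [0.4259, -0.1444, 0.0085]
orientation: [[-0.995, -0.103, -0.001], [-0.103, 0.995, -0.001], [0.001, -0.0, -1.0]]
wrist_force: [-0.5, -0.4, 0.0]
opening: 0.088
```

Run:
```python
from h import *
snap('wrist','w4'); o=robot.observe(); print(o['time'],o['eef_pos'],o['orientation'].round(4))
```

```text
2.725 [ 0.42622377 -0.14455961  0.00891743] [[-9.946e-01 -1.035e-01 -5.000e-04]
 [-1.035e-01  9.946e-01 -9.000e-04]
 [ 6.000e-04 -9.000e-04 -1.000e+00]]
```

View pics/w4.png

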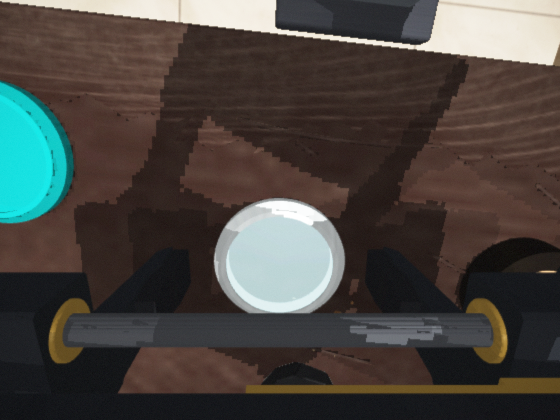

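{"fn": "play_rows", "kwargs": {
  "deltas": [
    {"x": 0,"y": 0,"z": 0.06,"twist": 0},
    {"x": 0,"y": 0,"z": 0.12,"twist": 0},
    {"x": 0,"y": 0,"z": 0.12,"twist": 0}
  ]
}}

```text
time: 3.1
eef_pos: [0.4262, -0.1446, 0.003]
orientation: [[-0.995, -0.103, -0.0], [-0.103, 0.995, -0.001], [0.001, -0.001, -1.0]]
wrist_force: [-0.4, 1.0, -0.6]
opening: 0.0883
```

{"fn": "play_rows", "kwargs": {
  "deltas": [
    {"x": 0,"y": 0,"z": 0,"twist": 0},
    {"x": 0,"y": 0,"z": 0,"twist": 0},
    {"x": 0,"y": 0,"z": 0,"twist": 0},
    {"x": 0,"y": 0,"z": 0,"twist": 0},
    {"x": 0,"y": 0,"z": 0,"twist": 0}
  ],
  "hand": 60,
  "newtons": 12
}}

```text
time: 3.72
eef_pos: [0.4261, -0.1445, 0.003]
orientation: [[-0.995, -0.103, -0.0], [-0.103, 0.995, -0.001], [0.001, -0.001, -1.0]]
wrist_force: [0.1, -0.0, 0.5]
opening: 0.0648
```

{"fn": "play_rows", "kwargs": {
  "deltas": [
    {"x": 0,"y": 0,"z": -0.15,"twist": 0},
    {"x": 0,"y": 0,"z": -0.5,"twist": 0},
    {"x": 0,"y": 0,"z": -1.0,"twist": 0},
    {"x": 0,"y": 0,"z": -1.6,"twist": 0},
    {"x": 0,"y": 0,"z": -2.2,"twist": 0},
    {"x": 0,"y": 0,"z": -2.8,"twist": 0},
    {"x": 0,"y": 0,"z": -3.2,"twist": 0},
    {"x": 0,"y": 0,"z": -3.4,"twist": 0}
  ]
}}

```text
time: 4.72
eef_pos: [0.4268, -0.1446, 0.1746]
orientation: [[-0.995, -0.103, 0.002], [-0.103, 0.995, -0.002], [-0.002, -0.002, -1.0]]
wrist_force: [-1.5, 0.2, -1.4]
opening: 0.0646
```

{"fn": "play_rows", "kwargs": {
  "deltas": [
    {"x": -0.05,"y": -0.3,"z": 0,"twist": 0.3},
    {"x": -0.2,"y": -0.7,"z": 0,"twist": 0.7},
    {"x": -0.35,"y": -1.2,"z": 0,"twist": 1.2},
    {"x": -0.5,"y": -1.8,"z": 0,"twist": 1.7},
    {"x": -0.65,"y": -2.4,"z": 0,"twist": 2.3},
    {"x": -0.8,"y": -3.0,"z": 0,"twist": 2.9},
    {"x": -0.95,"y": -3.5,"z": 0,"twist": 3.4},
    {"x": -1.05,"y": -3.75,"z": 0,"twist": 3.72},
    {"x": -1.1,"y": -3.86,"z": 0,"twist": 3.72},
    {"x": -1.1,"y": -3.86,"z": 0,"twist": 3.72}
  ]
}}

```text
time: 5.98
eef_pos: [0.5013, -0.3309, 0.1746]
orientation: [[-0.959, 0.282, 0.001], [0.282, 0.959, -0.001], [-0.001, -0.001, -1.0]]
wrist_force: [-0.2, 0.5, -1.2]
opening: 0.0647
```

Run:
```python
from h import *
snap('wrist','w5');snap('side','s5'); o=robot.observe(); print(o['time'],o['eef_pos'],o['orientation'].round(4),o['opening'],o['qpos'])
crop('s5',130,120,330,340,3)
```

```text
6.075 [ 0.50120817 -0.33028021  0.17489211] [[-9.595e-01  2.816e-01  1.300e-03]
 [ 2.816e-01  9.595e-01 -1.300e-03]
 [-1.600e-03 -8.000e-04 -1.000e+00]] 0.0647302913893851 [-6.23994684e-01  1.70511877e-01  1.83789336e+00 -3.00181081e-04
  1.13142212e+00 -1.90921206e+00]
```

View pics/w5.png

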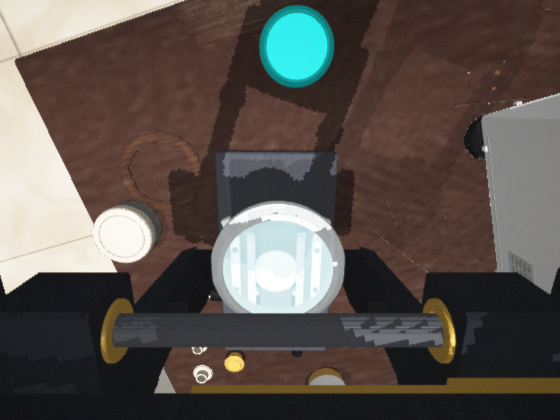

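View pics/s5_c130_120.png

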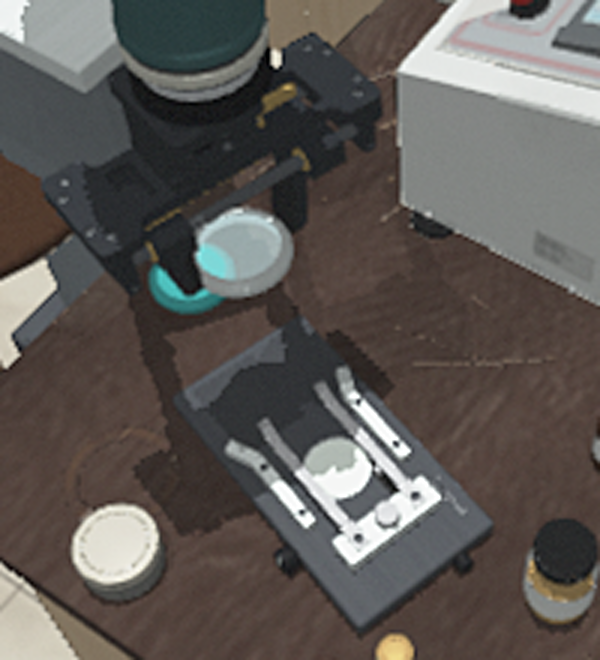

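Run:
```python
from h import *
np.set_printoptions(precision=4,suppress=True)
crop('w5',200,135,355,325,4)
FR=w('w5',216,153,.018);FL=w('w5',337,153,.018);print(FL,FR,np.linalg.norm(FL-FR),np.degrees(np.arctan2(-(FL-FR)[0],(FL-FR)[1])))
m=(FL+FR)/2;ax=np.array([.959,-.283,0]);print('load',m+.035*ax,'origin',m+.123*ax)
print('glass',w('w5',278.5,261,.18), w('w5',278,269))
```

```text
[ 0.4838 -0.2686  0.018 ] [ 0.4521 -0.3765  0.018 ] 0.11252848050214016 -16.374326333816697
load [ 0.5015 -0.3324  0.018 ] origin [ 0.5859 -0.3574  0.018 ]
glass [ 0.4969 -0.3295  0.18  ] [ 0.5009 -0.3309  0.1802]
```

View pics/w5_c200_135.png

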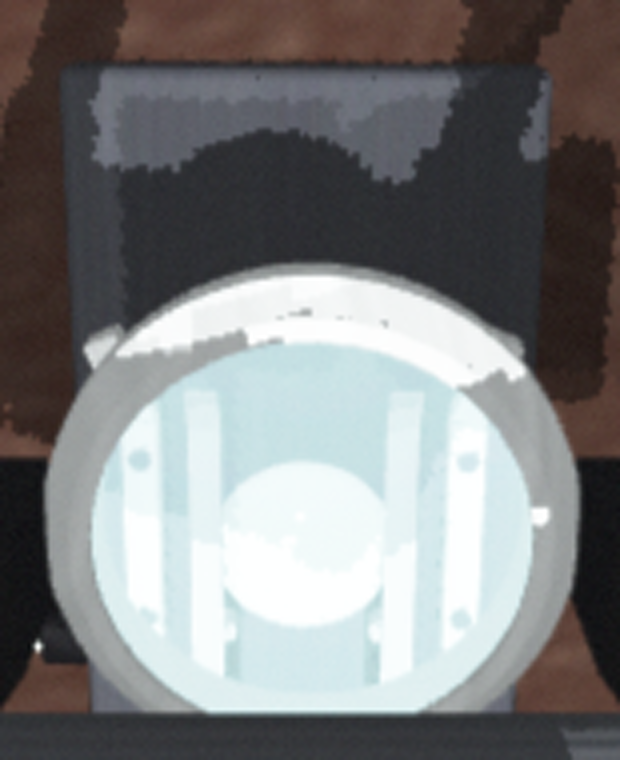

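{"fn": "play_rows", "kwargs": {
  "deltas": [
    {"x": 0,"y": -0.03,"z": 0.4,"twist": 0},
    {"x": 0,"y": -0.03,"z": 0.9,"twist": 0},
    {"x": 0,"y": -0.03,"z": 1.5,"twist": 0},
    {"x": 0,"y": -0.03,"z": 2.1,"twist": 0},
    {"x": 0,"y": -0.03,"z": 2.6,"twist": 0},
    {"x": 0,"y": -0.03,"z": 2.8,"twist": 0},
    {"x": 0,"y": -0.03,"z": 2.9,"twist": 0},
    {"x": 0,"y": -0.03,"z": 2.9,"twist": 0}
  ]
}}

```text
time: 7.08
eef_pos: [0.5012, -0.3319, 0.0302]
orientation: [[-0.96, 0.281, 0.002], [0.281, 0.96, -0.002], [-0.002, -0.001, -1.0]]
wrist_force: [-0.2, 0.1, -0.7]
opening: 0.0646
```

Run:
```python
from h import *
snap('wrist','w6');snap('side','s6'); o=robot.observe(); print(o['time'],o['eef_pos'],o['orientation'].round(4),o['wrist_force'])
crop('s6',130,120,330,340,3)
```

```text
7.175 [ 0.50170996 -0.33241218  0.03096346] [[-0.9595  0.2816  0.0029]
 [ 0.2816  0.9595 -0.0024]
 [-0.0034 -0.0015 -1.    ]] [ 0.56532967 -0.44926683 -0.44438524]
```

View pics/w6.png

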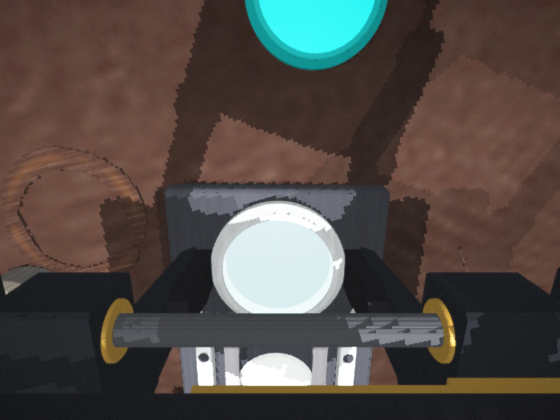

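View pics/s6_c130_120.png

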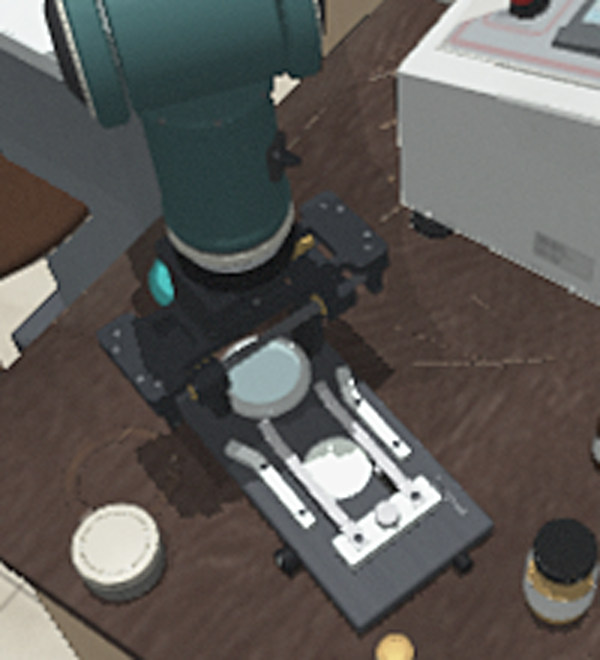

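{"fn": "play_rows", "kwargs": {
  "deltas": [
    {"x": 0,"y": 0,"z": 0.05,"twist": 0},
    {"x": 0,"y": 0,"z": 0.1,"twist": 0},
    {"x": 0,"y": 0,"z": 0.14,"twist": 0},
    {"x": 0,"y": 0,"z": 0.16,"twist": 0},
    {"x": 0,"y": 0,"z": 0.16,"twist": 0}
  ]
}}

```text
time: 7.8
eef_pos: [0.5016, -0.3323, 0.0228]
orientation: [[-0.96, 0.282, 0.003], [0.282, 0.96, -0.002], [-0.003, -0.001, -1.0]]
wrist_force: [-0.7, -0.7, -0.9]
opening: 0.065
```

{"fn": "play_rows", "kwargs": {
  "deltas": [
    {"x": 0,"y": 0,"z": 0.02,"twist": 0},
    {"x": 0,"y": 0,"z": 0.03,"twist": 0},
    {"x": 0,"y": 0,"z": 0.03,"twist": 0}
  ]
}}

```text
time: 8.18
eef_pos: [0.5016, -0.3323, 0.0212]
orientation: [[-0.96, 0.282, 0.002], [0.282, 0.96, -0.002], [-0.003, -0.001, -1.0]]
wrist_force: [0.3, -0.0, -0.8]
opening: 0.0647
```

{"fn": "play_rows", "kwargs": {
  "deltas": [
    {"x": 0,"y": 0,"z": 0.01,"twist": 0},
    {"x": 0,"y": 0,"z": 0.015,"twist": 0},
    {"x": 0,"y": 0,"z": 0.015,"twist": 0}
  ]
}}

```text
time: 8.55
eef_pos: [0.5019, -0.3325, 0.021]
orientation: [[-0.96, 0.282, 0.003], [0.282, 0.96, -0.002], [-0.004, -0.002, -1.0]]
wrist_force: [-1.7, 0.1, 3.9]
opening: 0.0648
```

{"fn": "play_rows", "kwargs": {
  "deltas": [
    {"x": 0,"y": 0,"z": 0,"twist": 0},
    {"x": 0,"y": 0,"z": 0,"twist": 0},
    {"x": 0,"y": 0,"z": 0,"twist": 0},
    {"x": 0,"y": 0,"z": -0.1,"twist": 0},
    {"x": 0,"y": 0,"z": -0.4,"twist": 0},
    {"x": 0,"y": 0,"z": -0.9,"twist": 0},
    {"x": 0,"y": 0,"z": -1.4,"twist": 0},
    {"x": 0,"y": 0,"z": -1.6,"twist": 0}
  ],
  "hand": 80
}}

```text
time: 9.55
eef_pos: [0.503, -0.3333, 0.104]
orientation: [[-0.96, 0.282, 0.007], [0.282, 0.96, -0.005], [-0.008, -0.003, -1.0]]
wrist_force: [-0.2, 0.2, -0.3]
opening: 0.0802
```

Run:
```python
from h import *
snap('wrist','w7'); o=robot.observe(); print(o['time'],o['eef_pos'],o['orientation'].round(4),o['wrist_force'],o['opening'])
```

```text
9.6 [ 0.50320088 -0.33341311  0.10445871] [[-0.9595  0.2815  0.0071]
 [ 0.2815  0.9595 -0.0054]
 [-0.0083 -0.0032 -1.    ]] [-0.28277694 -0.38345169  0.15472365] 0.07994634439667332
```

View pics/w7.png

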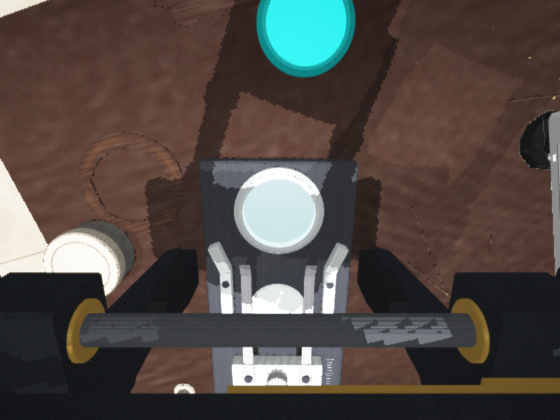

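Run:
```python
from h import *
crop('w7',190,150,370,400,3)
```

```text
(no output)
```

View pics/w7_c190_150.png

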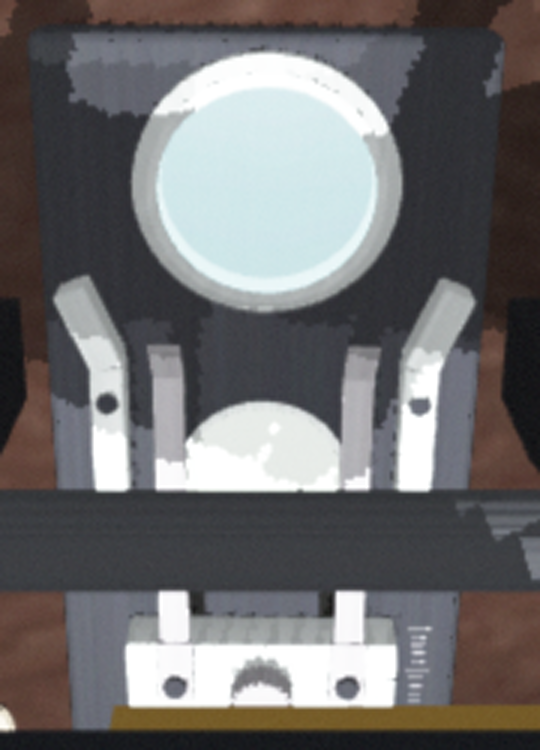

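Run:
```python
from h import *
np.set_printoptions(precision=4,suppress=True)
g=lambda x,y,z: w('w7',190+(x-1)/3,150+(y-1)/3,z)
G=g(267,181,.024);FL=g(501,33,.018);FR=g(29,33,.018)
th=np.radians(-16.4);X=np.array([np.cos(th),np.sin(th),0]);Y=np.array([-X[1],X[0],0])
print(G,FL,FR,np.linalg.norm(FL-FR))
O=(FL+FR)/2+.123*X; print('O',O)
S=lambda P:(((P-O)@X)*1000,((P-O)@Y)*1000)
for n,p in dict(glass=G,FL=FL,cheekL=g(470,295,.027),cheekR=g(58,293,.027),holeL=g(420,406,.027),holeR=g(107,404,.027),toeR=g(163,350,.043),toeL=g(365,350,.043),wintop=g(262,401,.018),screwL=g(347,687,.03),screwR=g(175,687,.03)).items(): print(n,S(p))
# toes in side view
T=[(269,357,.043),(193,405,.043)]
s=lambda x,y,z: w('side0',170+(x-1.5)/4,160+(y-1.5)/4,z)
Os=np.array([.586,-.3575,0]);
for p in T: P=s(*p)-Os; print('side toe',P@X*1e3,P@Y*1e3)
for p in [(290,463),(342,463)]: P=s(*p,.018)-Os; print('side win/pin',P@X*1e3,P@Y*1e3)
```

```text
[ 0.5006 -0.3323  0.024 ] [ 0.4825 -0.2688  0.018 ] [ 0.4508 -0.3771  0.018 ] 0.11287033851004967
O [ 0.5846 -0.3576  0.018 ]
glass (np.float64(-87.73869767179552), np.float64(0.5864564127456641))
FL (np.float64(-123.08501414170395), np.float64(56.43510522218424))
cheekL (np.float64(-58.85506881265235), np.float64(51.37974759044067))
cheekR (np.float64(-59.16208936946459), np.float64(-51.621413005124815))
holeL (np.float64(-27.364398232684124), np.float64(40.436319191496395))
holeR (np.float64(-27.733177284859597), np.float64(-40.846213404361905))
toeR (np.float64(-51.830435293135494), np.float64(-23.951705156637264))
toeL (np.float64(-51.95034610926675), np.float64(23.819825650586306))
wintop (np.float64(-23.37361005333115), np.float64(-0.6253789560271825))
screwL (np.float64(61.40340235226262), np.float64(23.619379394839097))
screwR (np.float64(61.5914372418411), np.float64(-25.256085794750472))
side toe -47.01178807171796 23.421661720689432
side toe -49.06558634150953 -23.877061829271423
side win/pin -1.8277125413165611 0.8917869315757221
side win/pin 15.58661621623275 21.595483832551896
```

{"fn": "play_rows", "kwargs": {
  "deltas": [
    {"x": 0.13,"y": 0,"z": 0,"twist": 1.5},
    {"x": 0.26,"y": 0,"z": 0,"twist": 3},
    {"x": 0.39,"y": 0,"z": 0,"twist": 4.5},
    {"x": 0.52,"y": 0,"z": 0,"twist": 6},
    {"x": 0.65,"y": 0,"z": 0,"twist": 7.5},
    {"x": 0.78,"y": 0,"z": 0,"twist": 9},
    {"x": 0.91,"y": 0,"z": 0,"twist": 10.5},
    {"x": 1.04,"y": 0,"z": 0,"twist": 12},
    {"x": 1.17,"y": 0,"z": 0,"twist": 13.5},
    {"x": 1.3,"y": 0,"z": 0,"twist": 15}
  ],
  "hand": 0,
  "newtons": 12
}}

```text
time: 10.85
eef_pos: [0.4401, -0.3147, 0.1033]
orientation: [[0.287, 0.958, 0.006], [0.958, -0.287, -0.005], [-0.003, 0.007, -1.0]]
wrist_force: [-0.6, -0.1, 0.2]
opening: 0.0005
```

{"fn": "play_rows", "kwargs": {
  "deltas": [
    {"x": 0,"y": 0,"z": 0,"twist": 0}
  ]
}}

```text
time: 10.98
eef_pos: [0.4394, -0.3142, 0.1026]
orientation: [[0.285, 0.958, 0.005], [0.958, -0.285, -0.004], [-0.002, 0.006, -1.0]]
wrist_force: [0.5, 0.0, 1.1]
opening: 0.0005
```

Run:
```python
from h import *
snap('wrist','w8');snap('side','s8'); o=robot.observe(); print(o['time'],o['eef_pos'],o['orientation'].round(4),o['wrist_force'],o['opening'],o['qpos'])
crop('s8',130,120,330,340,3)
```

```text
11.075 [ 0.43989772 -0.3144718   0.10275413] [[ 0.2841  0.9588  0.0055]
 [ 0.9588 -0.284  -0.0041]
 [-0.0024  0.0064 -1.    ]] [ 0.43756426 -0.26225112 -0.37428199] 0.0004195924513821669 [-6.66801834e-01  1.33524343e-01  2.02737332e+00  1.88675729e-04
  9.73825927e-01 -3.78884634e-01]
```

View pics/w8.png

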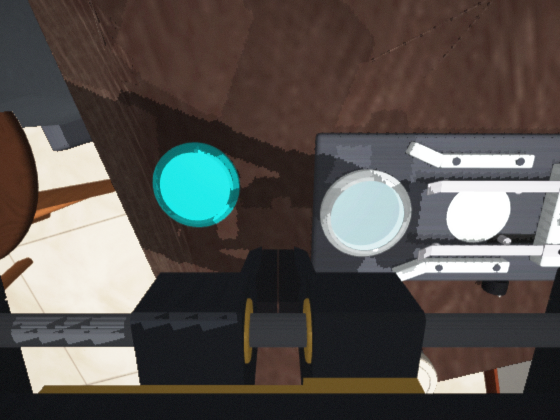

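View pics/s8_c130_120.png

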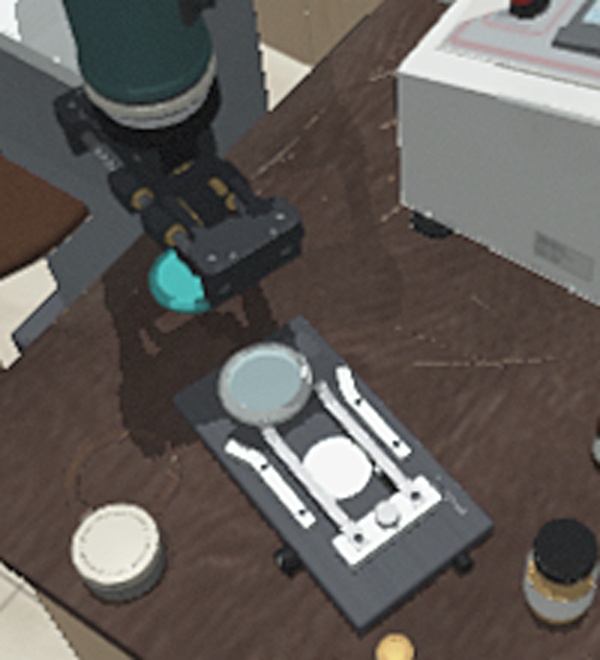

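{"fn": "play_rows", "kwargs": {
  "deltas": [
    {"x": 0,"y": 0,"z": 0.3,"twist": 0},
    {"x": 0,"y": 0,"z": 0.8,"twist": 0},
    {"x": 0,"y": 0,"z": 1.3,"twist": 0},
    {"x": 0,"y": 0,"z": 1.55,"twist": 0},
    {"x": 0,"y": 0,"z": 1.62,"twist": 0},
    {"x": 0,"y": 0,"z": 1.62,"twist": 0}
  ]
}}

```text
time: 11.82
eef_pos: [0.4407, -0.315, 0.0219]
orientation: [[0.284, 0.959, 0.006], [0.959, -0.284, -0.004], [-0.003, 0.007, -1.0]]
wrist_force: [0.1, 0.7, 0.9]
opening: 0.0002
```

{"fn": "play_rows", "kwargs": {
  "deltas": [
    {"x": 0,"y": 0.05,"z": 0,"twist": 0},
    {"x": 0,"y": 0.1,"z": 0,"twist": 0},
    {"x": 0,"y": 0.14,"z": 0,"twist": 0},
    {"x": 0,"y": 0.16,"z": 0,"twist": 0}
  ]
}}

```text
time: 12.32
eef_pos: [0.4486, -0.3174, 0.0222]
orientation: [[0.284, 0.959, 0.006], [0.959, -0.284, -0.005], [-0.003, 0.007, -1.0]]
wrist_force: [-0.2, -0.4, -0.6]
opening: 0.0007
```

Run:
```python
from h import *
snap('wrist','w9');snap('side','s9'); o=robot.observe(); print(o['time'],o['eef_pos'],o['orientation'].round(4),o['wrist_force'])
crop('s9',130,120,330,340,3)
```

```text
12.425 [ 0.44846847 -0.31732347  0.02208426] [[ 0.2837  0.9589  0.0059]
 [ 0.9589 -0.2836 -0.0045]
 [-0.0026  0.007  -1.    ]] [ 0.18672545  0.45646596 -0.52241235]
```

View pics/w9.png

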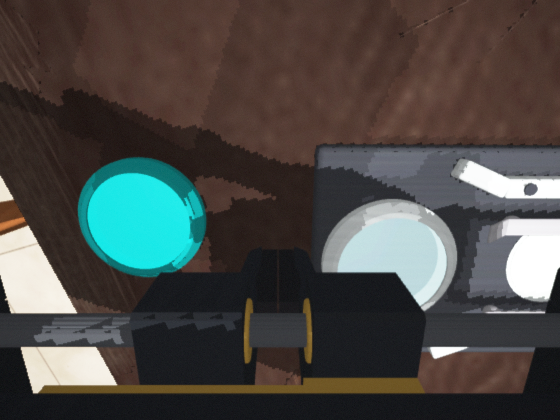

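View pics/s9_c130_120.png

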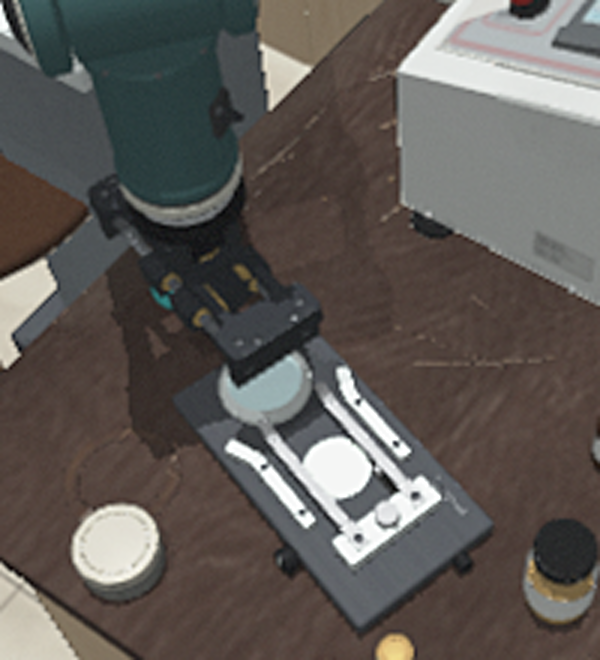

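{"fn": "play_rows", "kwargs": {
  "deltas": [
    {"x": 0,"y": 0.06,"z": 0,"twist": 0},
    {"x": 0,"y": 0.12,"z": 0,"twist": 0},
    {"x": 0,"y": 0.18,"z": 0,"twist": 0},
    {"x": 0,"y": 0.24,"z": 0,"twist": 0},
    {"x": 0,"y": 0.3,"z": 0,"twist": 0},
    {"x": 0,"y": 0.36,"z": 0,"twist": 0},
    {"x": 0,"y": 0.42,"z": 0,"twist": 0},
    {"x": 0,"y": 0.48,"z": 0,"twist": 0}
  ]
}}

```text
time: 13.42
eef_pos: [0.4717, -0.3242, 0.0222]
orientation: [[0.284, 0.959, 0.006], [0.959, -0.284, -0.004], [-0.003, 0.007, -1.0]]
wrist_force: [0.8, 0.1, 0.2]
opening: 0.0004
```

Run:
```python
from h import *
snap('wrist','w10');snap('side','s10'); o=robot.observe(); print(o['time'],o['eef_pos'],o['orientation'].round(4),o['wrist_force'])
crop('s10',130,120,330,340,3)
```

```text
13.525 [ 0.47189746 -0.32430375  0.02229768] [[ 0.2836  0.9589  0.0063]
 [ 0.9589 -0.2836 -0.0047]
 [-0.0027  0.0074 -1.    ]] [0.89065478 0.3078813  0.55282669]
```

View pics/w10.png

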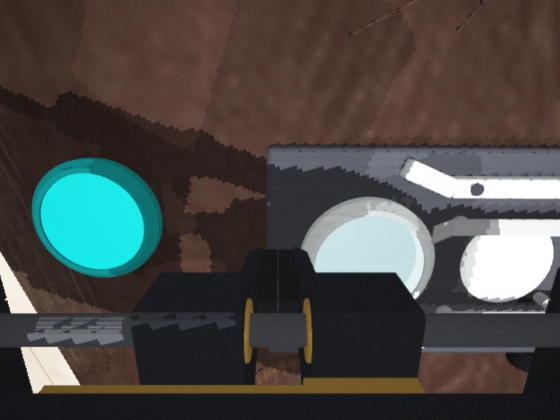

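View pics/s10_c130_120.png

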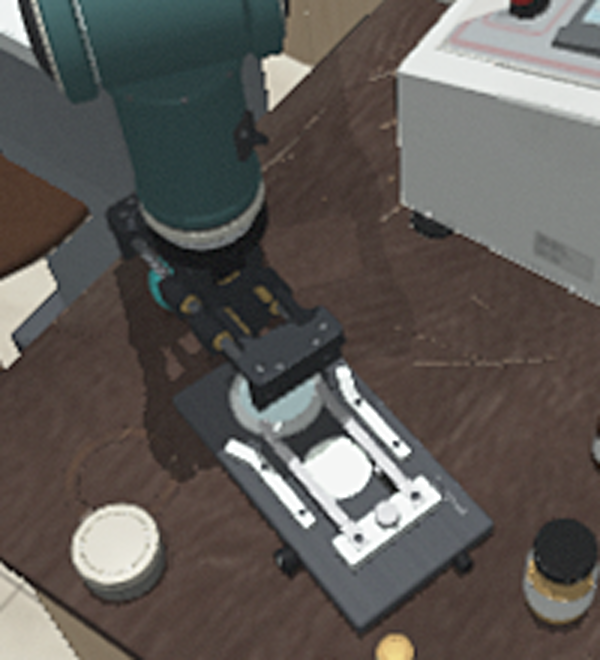

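{"fn": "play_rows", "kwargs": {
  "deltas": [
    {"x": 0,"y": 0.06,"z": 0,"twist": 0},
    {"x": 0,"y": 0.12,"z": 0,"twist": 0},
    {"x": 0,"y": 0.18,"z": 0,"twist": 0},
    {"x": 0,"y": 0.24,"z": 0,"twist": 0}
  ]
}}

```text
time: 14.02
eef_pos: [0.4837, -0.3278, 0.0224]
orientation: [[0.284, 0.959, 0.006], [0.959, -0.284, -0.005], [-0.003, 0.007, -1.0]]
wrist_force: [-0.0, 0.3, 0.3]
opening: 0.0002
```

{"fn": "play_rows", "kwargs": {
  "deltas": [
    {"x": 0,"y": 0.06,"z": 0,"twist": 0},
    {"x": 0,"y": 0.12,"z": 0,"twist": 0},
    {"x": 0,"y": 0.18,"z": 0,"twist": 0},
    {"x": 0,"y": 0.24,"z": 0,"twist": 0}
  ]
}}

```text
time: 14.52
eef_pos: [0.4943, -0.3307, 0.0224]
orientation: [[0.284, 0.959, 0.004], [0.959, -0.284, -0.003], [-0.002, 0.005, -1.0]]
wrist_force: [-4.4, 1.9, 4.0]
opening: 0.0005
```

Run:
```python
from h import *
snap('wrist','w11'); o=robot.observe(); print(o['time'],o['eef_pos'],o['orientation'].round(4),o['wrist_force'])
```

```text
14.575 [ 0.49498451 -0.33090427  0.02240715] [[ 0.2837  0.9589  0.0055]
 [ 0.9589 -0.2837 -0.0039]
 [-0.0022  0.0064 -1.    ]] [-2.47234415  1.51202598  1.43521131]
```

View pics/w11.png

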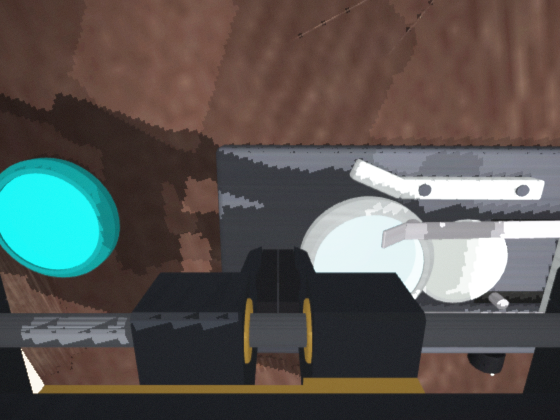

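Run:
```python
from h import *
np.set_printoptions(precision=4,suppress=True)
th=np.radians(-16.4);X=np.array([np.cos(th),np.sin(th),0]);Y=np.array([-X[1],X[0],0]);O=np.array([.585,-.3575,0])
S=lambda P:(np.round((P-O)@X*1000,1),np.round((P-O)@Y*1000,1))
for n,u,v,z in [('rimleft',301,252,.024),('rimright',434,252,.022),('rimtop',368,197,.023),('toeL',384,240,.043),('frontedgeFL',218,148,.018),('cheektip',352,165,.027),('hole1',425,190,.027),('hole2',522,190,.027),('pin top',489,297,.025),('winright',507,255,.018)]: print(n,S(w('w11',u,v,z)))
crop('w11',280,150,560,350,2)
```

```text
rimleft (np.float64(-82.6), np.float64(7.8))
rimright (np.float64(-16.5), np.float64(6.7))
rimtop (np.float64(-51.9), np.float64(35.3))
toeL (np.float64(-49.5), np.float64(22.1))
frontedgeFL (np.float64(-121.3), np.float64(57.4))
cheektip (np.float64(-61.3), np.float64(51.0))
hole1 (np.float64(-27.6), np.float64(39.6))
hole2 (np.float64(16.4), np.float64(39.5))
pin top (np.float64(13.4), np.float64(-17.1))
winright (np.float64(23.3), np.float64(3.0))
```

View pics/w11_c280_150.png

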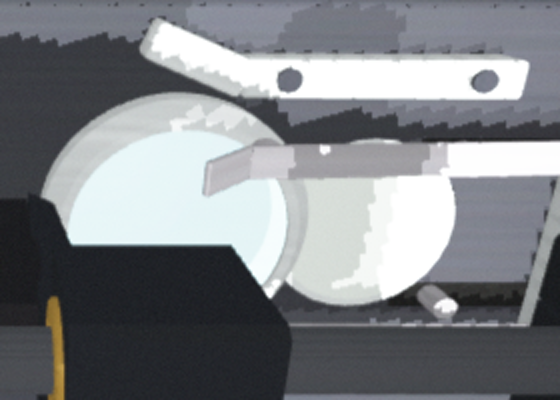

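{"fn": "play_rows", "kwargs": {
  "deltas": [
    {"x": 0,"y": 0.06,"z": 0,"twist": 0},
    {"x": 0,"y": 0.12,"z": 0,"twist": 0},
    {"x": 0,"y": 0.18,"z": 0,"twist": 0},
    {"x": 0,"y": 0.24,"z": 0,"twist": 0}
  ]
}}

```text
time: 15.08
eef_pos: [0.5064, -0.3341, 0.0223]
orientation: [[0.284, 0.959, 0.005], [0.959, -0.284, -0.003], [-0.002, 0.006, -1.0]]
wrist_force: [-3.1, 1.7, 3.6]
opening: 0.0007
```

{"fn": "play_rows", "kwargs": {
  "deltas": [
    {"x": 0,"y": 0.06,"z": 0,"twist": 0},
    {"x": 0,"y": 0.12,"z": 0,"twist": 0},
    {"x": 0,"y": 0.18,"z": 0,"twist": 0}
  ]
}}

```text
time: 15.45
eef_pos: [0.5154, -0.3369, 0.0224]
orientation: [[0.284, 0.959, 0.005], [0.959, -0.284, -0.004], [-0.002, 0.006, -1.0]]
wrist_force: [-3.9, 1.3, 2.4]
opening: 0.0005
```

Run:
```python
from h import *
snap('wrist','w12'); o=robot.observe(); print(o['time'],o['eef_pos'],o['orientation'].round(4),o['wrist_force'])
```

```text
15.5 [ 0.51598039 -0.33714164  0.02248796] [[ 0.2838  0.9589  0.0061]
 [ 0.9589 -0.2837 -0.0042]
 [-0.0023  0.007  -1.    ]] [-1.10693527 -0.38736819  0.48384882]
```

View pics/w12.png

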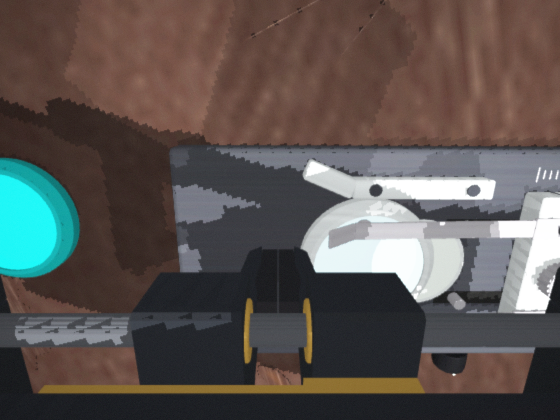

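{"fn": "play_rows", "kwargs": {
  "deltas": [
    {"x": 0,"y": 0.05,"z": 0,"twist": 0},
    {"x": 0,"y": 0.1,"z": 0,"twist": 0},
    {"x": 0,"y": 0.14,"z": 0,"twist": 0}
  ]
}}

```text
time: 15.88
eef_pos: [0.5228, -0.3391, 0.0225]
orientation: [[0.284, 0.959, 0.006], [0.959, -0.284, -0.004], [-0.002, 0.007, -1.0]]
wrist_force: [-2.1, 0.9, 1.9]
opening: 0.0008
```

{"fn": "play_rows", "kwargs": {
  "deltas": [
    {"x": 0,"y": 0.04,"z": 0,"twist": 0},
    {"x": 0,"y": 0.08,"z": 0,"twist": 0}
  ]
}}

```text
time: 16.12
eef_pos: [0.5272, -0.3405, 0.0226]
orientation: [[0.284, 0.959, 0.007], [0.959, -0.284, -0.005], [-0.002, 0.008, -1.0]]
wrist_force: [-2.5, 1.8, 0.7]
opening: 0.0006
```

Run:
```python
from h import *
snap('wrist','w13'); snap('side','s13');o=robot.observe(); print(o['time'],o['eef_pos'],o['orientation'].round(4),o['wrist_force'])
crop('w13',280,150,560,350,2);crop('s13',190,200,310,340,5)
```

```text
16.225 [ 0.52754697 -0.34059263  0.02268596] [[ 0.2838  0.9588  0.0076]
 [ 0.9589 -0.2838 -0.0048]
 [-0.0024  0.0087 -1.    ]] [-0.71846659 -0.42601998 -0.43298455]
```

View pics/w13_c280_150.png

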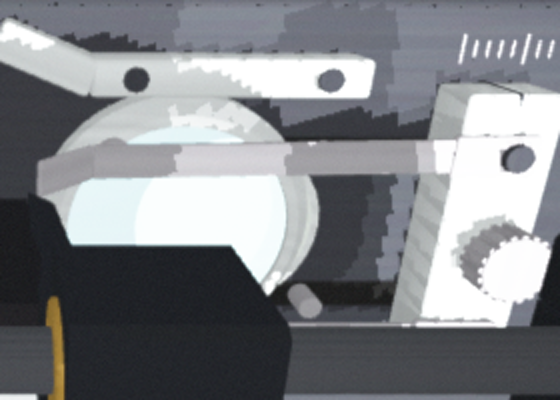

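View pics/s13_c190_200.png

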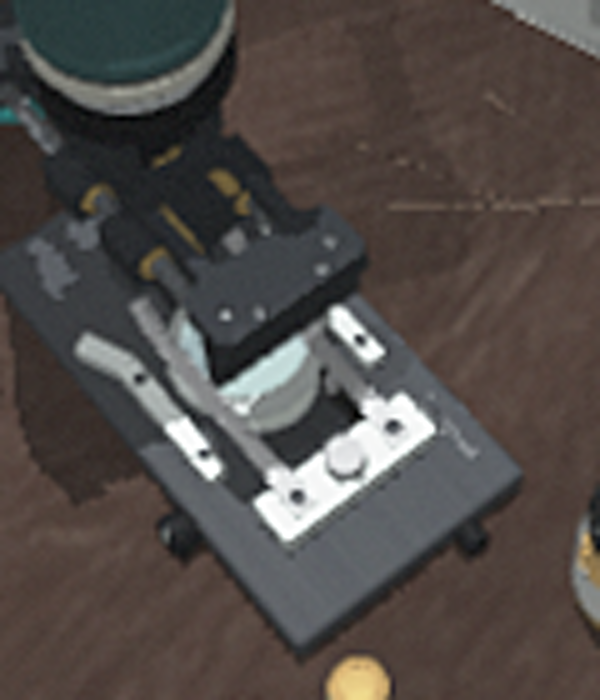

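{"fn": "play_rows", "kwargs": {
  "deltas": [
    {"x": 0,"y": 0.04,"z": 0,"twist": 0},
    {"x": 0,"y": 0.07,"z": 0,"twist": 0},
    {"x": 0,"y": 0.1,"z": 0,"twist": 0}
  ]
}}

```text
time: 16.6
eef_pos: [0.5327, -0.3423, 0.0229]
orientation: [[0.284, 0.959, 0.008], [0.959, -0.284, -0.005], [-0.003, 0.009, -1.0]]
wrist_force: [-0.3, -1.3, -0.3]
opening: 0.0006
```

{"fn": "play_rows", "kwargs": {
  "deltas": [
    {"x": 0,"y": 0.03,"z": 0,"twist": 0},
    {"x": 0,"y": 0.05,"z": 0,"twist": 0}
  ]
}}

```text
time: 16.85
eef_pos: [0.5337, -0.3428, 0.0228]
orientation: [[0.284, 0.959, 0.005], [0.959, -0.283, -0.004], [-0.003, 0.006, -1.0]]
wrist_force: [-7.6, 0.1, 5.3]
opening: 0.0003
```

Run:
```python
from h import *
snap('wrist','w14'); snap('side','s14');o=robot.observe(); print(o['time'],o['eef_pos'],o['orientation'].round(4),o['wrist_force'])
crop('w14',280,150,560,350,2);crop('s14',190,200,310,340,5)
```

```text
16.95 [ 0.53367925 -0.34281143  0.0228573 ] [[ 0.2836  0.9589  0.0052]
 [ 0.9589 -0.2836 -0.0044]
 [-0.0027  0.0062 -1.    ]] [-6.37917212  0.36011773  4.8442304 ]
```

View pics/w14_c280_150.png

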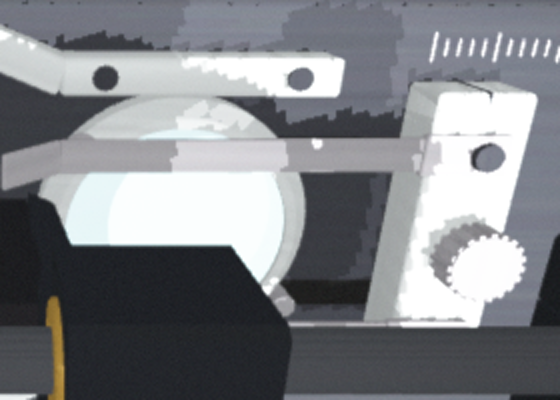

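View pics/s14_c190_200.png

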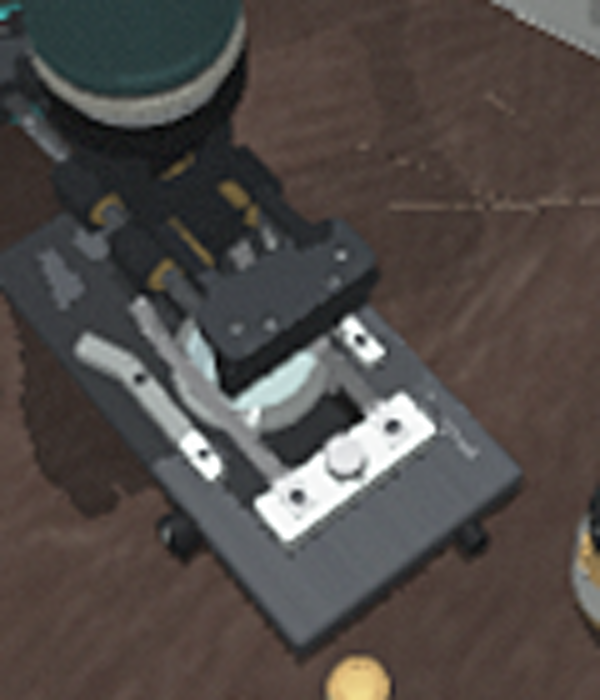

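{"fn": "play_rows", "kwargs": {
  "deltas": [
    {"x": 0,"y": 0.02,"z": 0,"twist": 0},
    {"x": 0,"y": 0.035,"z": 0,"twist": 0},
    {"x": 0,"y": 0.035,"z": 0,"twist": 0}
  ]
}}

```text
time: 17.32
eef_pos: [0.5337, -0.3429, 0.0229]
orientation: [[0.283, 0.959, 0.002], [0.959, -0.283, -0.003], [-0.002, 0.003, -1.0]]
wrist_force: [-7.4, 1.4, 5.3]
opening: 0.0003
```

Firm stop: the TCP didn't move under about 7.5 N. I'm backing off and will inspect.

{"fn": "play_rows", "kwargs": {
  "deltas": [
    {"x": 0,"y": -0.05,"z": 0,"twist": 0},
    {"x": 0,"y": -0.15,"z": 0,"twist": 0},
    {"x": 0,"y": -0.4,"z": 0,"twist": 0},
    {"x": 0,"y": -0.8,"z": -0.1,"twist": 0},
    {"x": 0,"y": -1.2,"z": -0.4,"twist": 0},
    {"x": 0,"y": -1.5,"z": -0.9,"twist": 0},
    {"x": 0,"y": -1.6,"z": -1.4,"twist": 0},
    {"x": 0,"y": -1.6,"z": -1.9,"twist": 0},
    {"x": 0,"y": -1.6,"z": -2.2,"twist": 0}
  ]
}}

```text
time: 18.45
eef_pos: [0.4568, -0.3201, 0.134]
orientation: [[0.283, 0.959, 0.003], [0.959, -0.283, -0.004], [-0.003, 0.004, -1.0]]
wrist_force: [-0.4, 0.1, -0.0]
opening: 0.0004
```

Run:
```python
from h import *
snap('wrist','w15'); snap('side','s15');snap('scene','c15');o=robot.observe(); print(o['time'],o['eef_pos'],o['wrist_force'])
crop('w15',300,100,560,300,3);crop('s15',190,200,310,340,5);crop('c15',240,140,360,230,6)
```

```text
18.6 [ 0.45708698 -0.32014077  0.13324888] [ 0.2570119  -0.32022361 -0.16676518]
```

View pics/w15_c300_100.png

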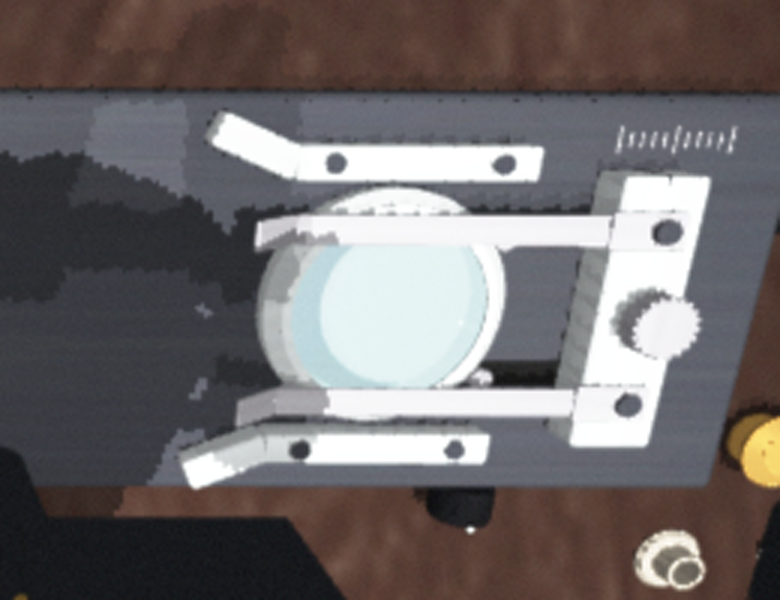

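View pics/s15_c190_200.png

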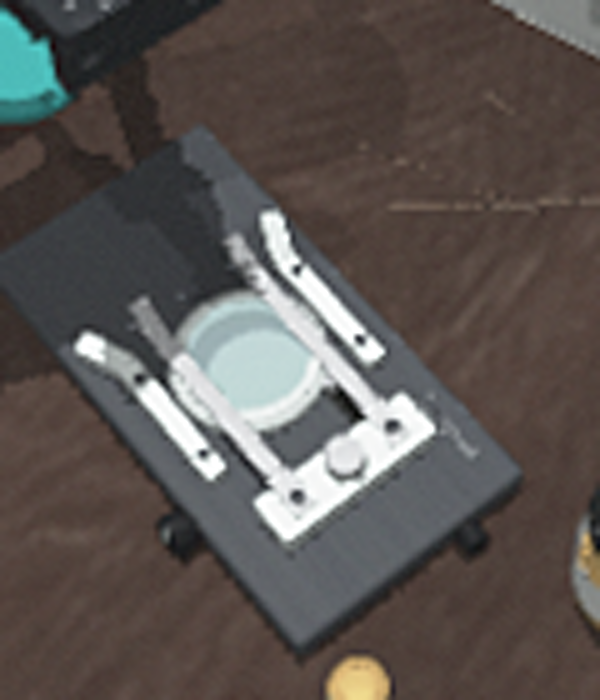

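View pics/c15_c240_140.png

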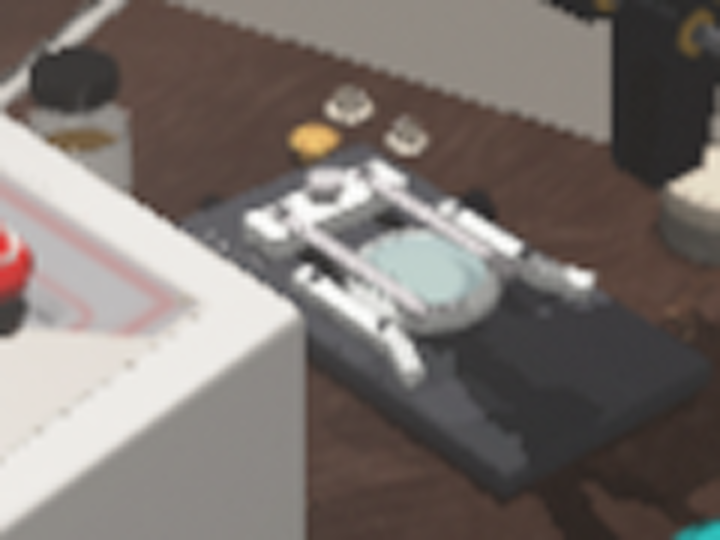

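Run:
```python
from h import *
np.set_printoptions(precision=4,suppress=True)
th=np.radians(-16.4);X=np.array([np.cos(th),np.sin(th),0]);Y=np.array([-X[1],X[0],0]);O=np.array([.585,-.3575,0])
for f in('w8','w10','w11','w12','w13','w14','w15','side0','s13','s15'):
    a=np.load(f'pics/{f}.npz');fx,fy,cx,cy=a['k'];v,u=np.mgrid[:420,:560];d=a['d']
    P=np.stack([(u-cx)/fx*d,(v-cy)/fy*d,d],-1)-a['t'];P=(P@a['R'])[d>0]-O
    x=P@X;y=P@Y;z=P[:,2]
    out=[f]
    for sy in(1,-1):
        for x0,x1 in((-.046,-.036),(-.036,-.026),(0,.02),(.02,.04)):
            m=(abs(y*sy-.024)<.003)&(x>x0)&(x<x1)&(z>.028)&(z<.06)
            out.append((int(m.sum()),round(float(np.median(z[m]))*1e3,1)) if m.sum()>3 else None)
    print(*out)
a=np.hstack([cv2.resize(cv2.imread(f'pics/{f}.png')[235:310,200:285],None,fx=3,fy=3,interpolation=cv2.INTER_CUBIC) for f in('side0','s13','s15')])
cv2.imwrite('pics/cmp.png',a)
```

```text
w8 (89, 34.3) (123, 32.6) (248, 32.6) (254, 32.7) (77, 33.9) (106, 32.7) (214, 32.7) (213, 32.8)
w10 (196, 33.6) (289, 32.6) (258, 32.7) None (10, 28.7) (20, 29.6) (21, 31.8) None
w11 (273, 37.8) (304, 36.5) (558, 34.6) (325, 33.8) None None (15, 31.7) (17, 31.9)
w12 (336, 37.7) (298, 36.4) (566, 34.5) (553, 33.5) None None None (5, 31.5)
w13 (288, 38.9) (334, 36.4) (571, 34.5) (552, 33.5) None None (16, 31.8) (39, 31.9)
w14 (291, 36.6) (308, 34.4) (594, 33.5) (566, 33.0) None None None (79, 31.9)
w15 (78, 34.9) (101, 33.0) (200, 32.9) (204, 32.9) (73, 34.1) (88, 32.6) (175, 32.6) (173, 32.7)
side0 (15, 35.1) (14, 32.5) (25, 32.7) (24, 33.2) (16, 35.0) (12, 33.0) (27, 32.4) (27, 32.5)
s13 (5, 42.6) None (25, 34.9) (30, 33.7) (17, 36.1) (12, 32.4) (27, 32.9) (28, 32.7)
s15 (16, 36.3) (12, 32.7) (23, 33.2) (27, 33.3) (13, 36.1) (14, 32.2) (24, 33.4) (28, 32.9)
```

View pics/cmp.png

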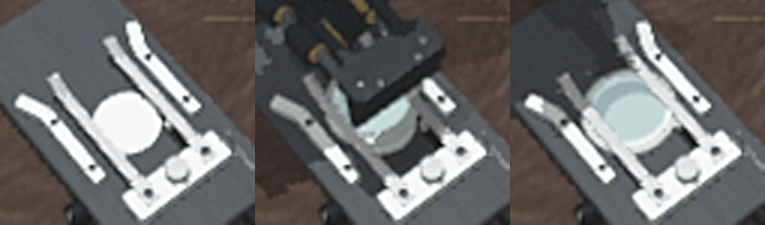

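Run:
```python
from h import *
np.set_printoptions(precision=4,suppress=True)
th=np.radians(-16.4);X=np.array([np.cos(th),np.sin(th),0]);Y=np.array([-X[1],X[0],0]);O=np.array([.585,-.3575,0])
g=lambda x,y,z: w('w15',300+(x-1)/3,100+(y-1)/3,z)
S=lambda P:(np.round((P-O)@X*1000,1),np.round((P-O)@Y*1000,1))
for n,p in dict(rimL=(257,308,.022),rimR=(506,295,.022),rimtop=(385,187,.023),cheekLinner=(400,181,.027),pinR=(483,377,.025),pinL=(507,246,.025),holeL1=(336,162,.027),holeL2=(504,163,.027),holeR1=(300,450,.027),holeR2=(455,450,.027),toeL=(257,235,.043),toeR=(238,412,.043),scrL=(668,232,.03),scrR=(628,405,.03)).items(): print(n,S(g(*p)))
crop('w15',370,150,480,250,7)
```

```text
rimL (np.float64(-42.8), np.float64(-0.8))
rimR (np.float64(25.8), np.float64(2.8))
rimtop (np.float64(-12.3), np.float64(33.0))
cheekLinner (np.float64(-10.5), np.float64(35.2))
pinR (np.float64(21.6), np.float64(-20.2))
pinL (np.float64(21.8), np.float64(17.3))
holeL1 (np.float64(-27.8), np.float64(40.2))
holeL2 (np.float64(16.0), np.float64(39.8))
holeR1 (np.float64(-28.2), np.float64(-41.4))
holeR2 (np.float64(16.0), np.float64(-41.6))
toeL (np.float64(-52.0), np.float64(24.3))
toeR (np.float64(-52.4), np.float64(-23.1))
scrL (np.float64(60.6), np.float64(22.1))
scrR (np.float64(60.3), np.float64(-26.7))
```

View pics/w15_c370_150.png

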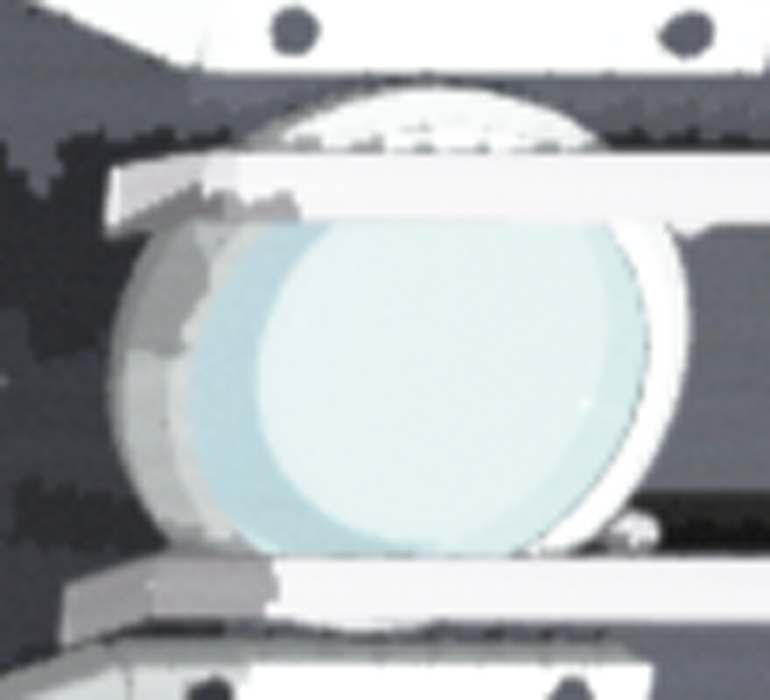

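Both clips are down (z 33.0 and 32.6 mm, against 32.6 to 32.7 unloaded). The glass centre is at stage x ≈ -8.5, and the pins imply home at -8.4. The left clip was still partly up in the last picture taken while pushing, so I'll do one more gentle push to confirm it is seated.

{"fn": "play_rows", "kwargs": {
  "deltas": [
    {"x": 0,"y": 0,"z": 0.5,"twist": 0},
    {"x": 0,"y": 0,"z": 1.2,"twist": 0},
    {"x": 0,"y": 0,"z": 1.8,"twist": 0},
    {"x": 0,"y": 0.1,"z": 2.1,"twist": 0},
    {"x": 0,"y": 0.4,"z": 2.2,"twist": 0},
    {"x": 0,"y": 0.8,"z": 2.2,"twist": 0},
    {"x": 0,"y": 1.15,"z": 2.2,"twist": 0},
    {"x": 0,"y": 1.35,"z": 2.2,"twist": 0},
    {"x": 0,"y": 1.45,"z": 2.2,"twist": 0},
    {"x": 0,"y": 1.45,"z": 2.2,"twist": 0}
  ]
}}

```text
time: 19.85
eef_pos: [0.5271, -0.3411, 0.0236]
orientation: [[0.283, 0.959, 0.003], [0.959, -0.283, -0.004], [-0.003, 0.004, -1.0]]
wrist_force: [-0.9, 0.3, 0.8]
opening: 0.0007
```

{"fn": "play_rows", "kwargs": {
  "deltas": [
    {"x": 0,"y": 0.04,"z": 0,"twist": 0},
    {"x": 0,"y": 0.08,"z": 0,"twist": 0},
    {"x": 0,"y": 0.1,"z": 0,"twist": 0},
    {"x": 0,"y": 0.1,"z": 0,"twist": 0}
  ]
}}

```text
time: 20.35
eef_pos: [0.5319, -0.3426, 0.0237]
orientation: [[0.283, 0.959, 0.003], [0.959, -0.283, -0.004], [-0.003, 0.004, -1.0]]
wrist_force: [-0.0, -0.1, 0.2]
opening: 0.0005
```

{"fn": "play_rows", "kwargs": {
  "deltas": [
    {"x": 0,"y": 0.02,"z": 0,"twist": 0},
    {"x": 0,"y": 0.03,"z": 0,"twist": 0},
    {"x": 0,"y": 0.03,"z": 0,"twist": 0}
  ]
}}

```text
time: 20.72
eef_pos: [0.5334, -0.343, 0.0237]
orientation: [[0.283, 0.959, 0.003], [0.959, -0.283, -0.004], [-0.003, 0.004, -1.0]]
wrist_force: [1.1, 0.6, -0.3]
opening: 0.0006
```

{"fn": "play_rows", "kwargs": {
  "deltas": [
    {"x": 0,"y": 0.02,"z": 0,"twist": 0},
    {"x": 0,"y": 0.025,"z": 0,"twist": 0},
    {"x": 0,"y": 0.025,"z": 0,"twist": 0}
  ]
}}

```text
time: 21.1
eef_pos: [0.5345, -0.3434, 0.0237]
orientation: [[0.283, 0.959, 0.003], [0.959, -0.283, -0.004], [-0.003, 0.004, -1.0]]
wrist_force: [0.2, -0.7, 0.4]
opening: 0.0001
```

{"fn": "play_rows", "kwargs": {
  "deltas": [
    {"x": 0,"y": 0.02,"z": 0,"twist": 0},
    {"x": 0,"y": 0.025,"z": 0,"twist": 0},
    {"x": 0,"y": 0.025,"z": 0,"twist": 0}
  ]
}}

```text
time: 21.48
eef_pos: [0.5349, -0.3435, 0.0236]
orientation: [[0.283, 0.959, 0.001], [0.959, -0.283, -0.004], [-0.003, 0.002, -1.0]]
wrist_force: [-5.4, -0.4, 3.9]
opening: 0.0
```

{"fn": "play_rows", "kwargs": {
  "deltas": [
    {"x": 0,"y": 0.02,"z": 0,"twist": 0},
    {"x": 0,"y": 0.025,"z": 0,"twist": 0},
    {"x": 0,"y": 0.025,"z": 0,"twist": 0}
  ]
}}

```text
time: 21.85
eef_pos: [0.535, -0.3437, 0.0236]
orientation: [[0.283, 0.959, -0.001], [0.959, -0.283, -0.003], [-0.003, 0.0, -1.0]]
wrist_force: [-6.0, 0.8, 5.6]
opening: 0.0007
```

{"fn": "play_rows", "kwargs": {
  "deltas": [
    {"x": 0,"y": -0.05,"z": 0,"twist": 0},
    {"x": 0,"y": -0.15,"z": 0,"twist": 0},
    {"x": 0,"y": -0.4,"z": 0,"twist": 0},
    {"x": 0,"y": -0.8,"z": -0.1,"twist": 0},
    {"x": 0,"y": -1.2,"z": -0.4,"twist": 0},
    {"x": 0,"y": -1.5,"z": -0.9,"twist": 0},
    {"x": 0,"y": -1.6,"z": -1.4,"twist": 0},
    {"x": 0,"y": -1.6,"z": -1.9,"twist": 0},
    {"x": 0,"y": -1.6,"z": -2.2,"twist": 0},
    {"x": 0,"y": -1.6,"z": -2.2,"twist": 0}
  ]
}}

```text
time: 23.1
eef_pos: [0.4589, -0.3212, 0.1348]
orientation: [[0.283, 0.959, 0.002], [0.959, -0.283, -0.004], [-0.004, 0.003, -1.0]]
wrist_force: [0.7, -0.0, -0.1]
opening: 0.0003
```

Run:
```python
from h import *
snap('wrist','w16'); snap('side','s16');snap('scene','c16');o=robot.observe(); print(o['time'],o['eef_pos'],o['wrist_force'])
th=np.radians(-16.4);X=np.array([np.cos(th),np.sin(th),0]);Y=np.array([-X[1],X[0],0]);O=np.array([.585,-.3575,0])
for f in('w8','w15','w16','side0','s16'):
    a=np.load(f'pics/{f}.npz');fx,fy,cx,cy=a['k'];v,u=np.mgrid[:420,:560];d=a['d']
    P=np.stack([(u-cx)/fx*d,(v-cy)/fy*d,d],-1)-a['t'];P=(P@a['R'])[d>0]-O
    x=P@X;y=P@Y;z=P[:,2]; out=[f]
    for sy in(1,-1):
        for x0,x1 in((-.046,-.036),(-.036,-.026),(0,.02),(.02,.04)):
            m=(abs(y*sy-.024)<.003)&(x>x0)&(x<x1)&(z>.028)&(z<.06)
            out.append((int(m.sum()),round(float(np.median(z[m]))*1e3,1)) if m.sum()>3 else None)
    print(*out)
crop('w16',300,100,560,300,3)
```

```text
23.25 [ 0.45762075 -0.32016881  0.13234366] [-0.18968991  0.385311    0.6052042 ]
w8 (89, 34.3) (123, 32.6) (248, 32.6) (254, 32.7) (77, 33.9) (106, 32.7) (214, 32.7) (213, 32.8)
w15 (78, 34.9) (101, 33.0) (200, 32.9) (204, 32.9) (73, 34.1) (88, 32.6) (175, 32.6) (173, 32.7)
w16 (81, 34.7) (99, 32.8) (201, 32.8) (198, 32.8) (64, 33.5) (87, 32.6) (166, 32.7) (165, 32.8)
side0 (15, 35.1) (14, 32.5) (25, 32.7) (24, 33.2) (16, 35.0) (12, 33.0) (27, 32.4) (27, 32.5)
s16 (13, 34.8) (11, 33.4) (26, 32.8) (29, 32.4) (13, 34.9) (12, 32.6) (27, 33.2) (29, 33.0)
```

View pics/w16_c300_100.png

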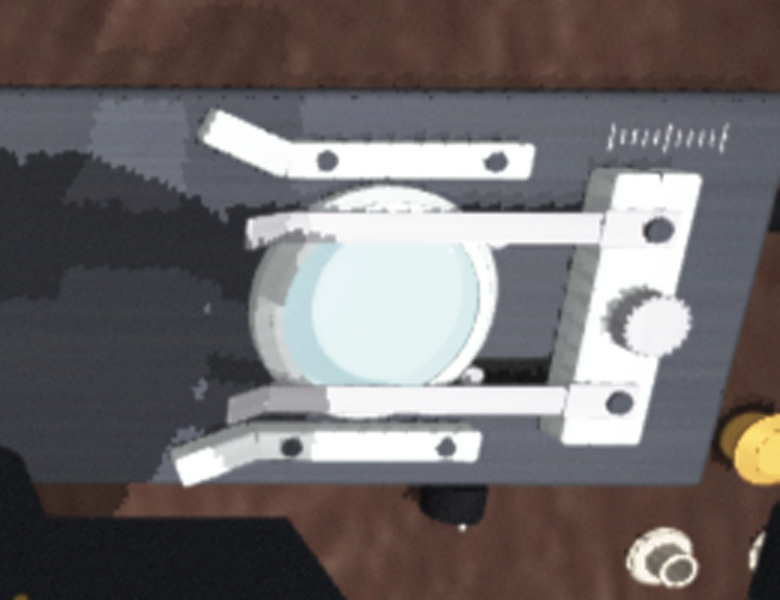

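View pics/s16.png

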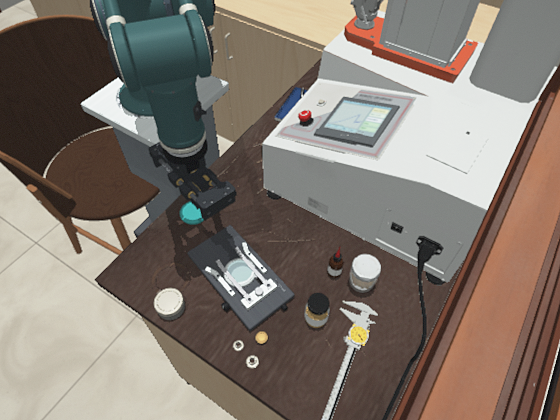

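Run:
```python
from rig import ticket
print(ticket.close_job())
```

```text
the job is handed in; nothing more can be done
None
```

The glass is in the stage, bevelled side up, against the stop pins with both clips down behind its rim. I handed the job in at about 23 s, with the gripper clear of everything.

I gripped it by the rim, set it down at about the loading spot, and pushed it along the bed with closed fingers between the clips until it stopped firmly. The highest horizontal force read was about 7.6 N. Force was only sampled at the end of each move.

**Last checks:**
- **Clips:** both leaves are back at their unloaded height (32.8 mm left, 32.6 mm right, against 32.6 to 32.7 mm before).
- **Position:** the glass centre measured stage x ≈ -8.5 mm and y ≈ 0, and the pins put home at about -8.4 mm. These agree to about 1 mm, which is as fine as the cameras can show.
- **Pins:** I could see contact only at the right pin. The left pin's tip was mostly hidden by its clip.
- **Other objects:** the dropper bottle looks unmoved in the side view, and nothing came near it. I didn't look at the tape roll again after the grasp, where the fingers stayed clear of it. The turquoise look-alike was never touched.

**Disagreements:**
- **Left clip:** it was still about 0.02 rad up in a picture taken during the first firm push. It was down after I backed off.
- **Second push:** I then pushed again at about 6 N. The fingers stopped firmly again, about 1.4 mm further on. Part of that is because they sat 0.7 mm higher and were pressing near the bevel.

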